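# Load specimen mounts into carriers and the X-ray magazine

### The job

Slide the magazine's locking bar fully to the unlocked (right, green) end, then put every specimen mount that is there fully down into the recess of the carrier of its own colour while all the carriers are still on the table. Once all are joined, lift each loaded carrier as one unit onto a free sloping bay, any one, so that its groove straddles the seat and it lies flat with its low end at the stop lip; last, slide the locking bar fully to the locked (left, red) end. Leave the jar, the loupe and the screwdriver where they are.

Things in the scene. Friction and masses are not known exactly. Their poses are not given: they have to be found in the camera images.
- mount_red_mid (a point): red specimen mount: a loose red resin puck, 38 mm diameter, 26 mm tall, 45 g, standing on its flat underside, with a bright metal specimen disc on its upper face. Point: its centre, half-way up; z is its axis, up. One mount may be absent (then its pose is None).
- mount_blue_mid (a point): blue specimen mount: a loose blue resin puck, 38 mm diameter, 26 mm tall, 45 g, standing on its flat underside, with a bright metal specimen disc on its upper face. Point: its centre, half-way up; z is its axis, up. One mount may be absent (then its pose is None).
- mount_yellow_mid (a point): yellow specimen mount: a loose yellow resin puck, 38 mm diameter, 26 mm tall, 45 g, standing on its flat underside, with a bright metal specimen disc on its upper face. Point: its centre, half-way up; z is its axis, up. One mount may be absent (then its pose is None).
- carrier_red_mid (a point): red carrier: loose red block 60 (x) by 56 (y) by 22 mm high, 120 g. Round recess on top, 42 mm wide, 10 mm deep, bright floor, takes the red mount (its centre then 14 mm above this point, 16 mm proud). Underneath, a groove 42 mm wide, 6 mm deep runs through along x between two 7 mm runners. Both ends alike. Point: centre, half-way up; z up.
- carrier_blue_mid (a point): blue carrier: loose blue block 60 (x) by 56 (y) by 22 mm high, 120 g. Round recess on top, 42 mm wide, 10 mm deep, bright floor, takes the blue mount (its centre then 14 mm above this point, 16 mm proud). Underneath, a groove 42 mm wide, 6 mm deep runs through along x between two 7 mm runners. Both ends alike. Point: centre, half-way up; z up.
- carrier_yellow_mid (a point): yellow carrier: loose yellow block 60 (x) by 56 (y) by 22 mm high, 120 g. Round recess on top, 42 mm wide, 10 mm deep, bright floor, takes the yellow mount (its centre then 14 mm above this point, 16 mm proud). Underneath, a groove 42 mm wide, 6 mm deep runs through along x between two 7 mm runners. Both ends alike. Point: centre, half-way up; z up.
- bay1: left bay, seen from the robot, of the fixed magazine: aluminium seat 37 mm wide, sloping up 20 deg away from the robot; stop lip at the low end, 10 mm high, inner face at x=-30 mm. Origin: on the seat surface, 85 mm up, under the centre of a carrier that touches the lip; x up the slope, z normal. Seated carrier centre at z=5 mm, mount centre at z=19 mm. Slab 12 mm thick, x -30 to 32, on a pillar. Pitch 100 mm.
- bay2: middle bay, seen from the robot, of the fixed magazine: aluminium seat 37 mm wide, sloping up 20 deg away from the robot; stop lip at the low end, 10 mm high, inner face at x=-30 mm. Origin: on the seat surface, 85 mm up, under the centre of a carrier that touches the lip; x up the slope, z normal. Seated carrier centre at z=5 mm, mount centre at z=19 mm. Slab 12 mm thick, x -30 to 32, on a pillar. Pitch 100 mm.
- bay3: right bay, seen from the robot, of the fixed magazine: aluminium seat 37 mm wide, sloping up 20 deg away from the robot; stop lip at the low end, 10 mm high, inner face at x=-30 mm. Origin: on the seat surface, 85 mm up, under the centre of a carrier that touches the lip; x up the slope, z normal. Seated carrier centre at z=5 mm, mount centre at z=19 mm. Slab 12 mm thick, x -30 to 32, on a pillar. Pitch 100 mm.
- keeper (a joint): locking bar of the magazine, slide travel in m: 0 = unlocked (right end, green mark), 0.1 = locked (left end, red mark). It grows along y of point keeper_top. About 1.5 N of friction; it stays where it is left.
- keeper_top (a point): centre of the top of the locking bar's black grip, 28 mm (x) by 20 mm (y) by 46 mm high, top 60 mm above the table, standing in front of the bays on the 12 mm base plate; y is the direction of sliding towards locked, x points to the bays, z up. The grip's middle is 105 mm in front of the line of bays.
- jar: amber jar with black lid, 56 mm diameter, 85 mm tall, a bystander; origin under its centre
- loupe: dark eye loupe, 38 mm diameter, 40 mm tall, a bystander; origin under its centre
- driver: small red-handled screwdriver, 150 mm long, 26 mm thick, lying along its x, a bystander; origin under its middle
Things that resemble listed ones, but are neither listed nor needed, are in the scene too. There is more than one size of the part that bears carrier_red_mid; the job needs the middle-sized.

How it is judged:
By the outcome, as a careful person would: the job done as asked, in the order asked, and still so for the second after the job is handed in, with the robot touching nothing.
Of mount_red, mount_blue, mount_yellow only 2 to 3 are there at a start; the rules pass over those that are not, and their reading is None.
At some moment in a run one of mount_red, mount_blue, mount_yellow may be knocked a few centimetres aside while the robot is not near it.
Once in a run the grip may slacken for a moment while it holds something.
It also fails if it takes over 210 s, if anything falls off the work surface, if the arm or the gripper's body presses on something with over 40 N, if the wrist force passes 120 N, or if a joint passes its speed limit or range.

### The arm

A 6-joint arm with a two-finger parallel gripper is mounted at the origin on the work surface. World frame = base frame: x ahead of the robot, y to its left, z up, the work surface at z = 0. Lengths are in m, angles in degrees, forces in N, time in s.
With the tool pointing down it reaches from about 0.225 to 0.875 m from the base axis. Payload 3.4 kg.
Tool frame: the origin (TCP) lies at the very end of the fingers, on their centre line; the grasp point (between the pads) lies 19 mm behind it (grip_point_offset is the distance from the TCP to the grasp point, in m); z points along the fingers, y is the line along which they close (so a half turn about z gives the same grasp; the last joint's range is limited). The gripper opens to 85 mm and grips with 20 to 120 N. Pads are 22 mm wide; open, the fingers measure 114 mm over their backs; the gripper's body (76 mm by 85 mm) begins 54 mm behind the grasp point. The pads swing forward as they close: fully open they stand 13 mm farther back than shut.
Start: joints at [56.666, 15.808, 86.224, -0, 77.962, -6.933], TCP at [0.256, 0.515, 0.231] pointing down, gripper open.
Joint ranges: [-165.64, 165.64], [-43.16, 119.46], [12.63, 154.43], [-67.54, 247.53], [6.08, 155.33], [-154.97, 154.97]. Speed limits (degrees/s): [147.25, 147.25, 180, 180, 180, 180].

### API

Orientations are given as [roll, pitch, yaw] about the fixed x, y, z axes, in that order (R = Rz(yaw) Ry(pitch) Rx(roll)).
In Python, from bench import read_state, capture, camera_params, job_done, grip_point_offset gives the robot as it stands.
- The arm moves only by the shell command python3 -m pendant 'ROWS'. ROWS is a JSON object of lists of equal length, an entry for each row: "twist": the turn, a rotation vector about the tool's x, y, z normalised to -1 to 1, where 1 is 360 degrees, a list of three; "linear": the shift along the tool's x, y, z normalised to -1 to 1, where 1 is 1 m, a list of three; "fingers": the opening in per cent of the stroke, from 0 (shut) to 100 (fully open). In form: {"twist": [[wx, wy, wz], ...], "linear": [[dx, dy, dz], ...], "fingers": [fingers, ...]}. A call has 1 to 5 rows; each row is the pose to reach, as a shift and turn from the pose commanded when the call began, along the tool's axes at that moment, turning the shorter way round; what a row does not reach only later rows make up. A row lasts 1/10 s, in which the tool goes at most 50 mm and 8.59 degrees, less where a joint would pass 70% of its speed; a pose out of reach is approached as far as the arm can. A call with a number of a shift or a turn outside -1 to 1 is refused whole. A call with a gripper value outside its range is refused whole. The fingers move at their own pace and stop on an object; the grip force is fixed at half the most. Time passes only in rows, so rows that repeat a pose let the fingers close. It gives the time, the measured TCP pose, the force, the opening and the grip force at its end, in the units of the state.
- read_state(): the state, without advancing time (a new reading comes with each control period).
- capture(name): name is "scene" or "top" or "wrist"; returns (picture, depth): 400x640x3 uint8, red, green, blue; 400x640 float32, m along the optical axis (not along the pixel's ray), 0 where there is no reading.
- camera_params(name): a dict with "fx", "fy", "cx", "cy" (pixels), "R" (3x3) and "t" (3): a world point X has camera coordinates R X + t. Camera axes: x right, y down, z forward; pixel columns grow to the right and rows downward; lengths in m; the calibration is good to about 2 mm. The wrist camera is an equidistant fisheye: a pixel r from the principal point sees the ray r / f radians off the axis. A picture is of the moment at which its call begins: read the wrist's pose just before it. camera_params takes no time and is no camera call; for the wrist camera it gives the pose at the moment of the call.
- job_done(): hands the job in; it is judged then, once.
The state is a dict: "time": time; "joint_positions": joint angles; "qvel": joint speeds; "tau": joint torques, N m; "position": TCP position; "ee_rot": TCP orientation; "contact_force": force on the tool from outside, world axes, zero at the start; "torque": the same for the moment, N m; "width": finger opening in m; "finger_force": force on a finger pad.
Only numpy, scipy, OpenCV 4.12 (cv2) and the standard library are available. Lean on these libraries where they do the work, as an engineer would, in place of code of your own. Each camera call takes 0.05 s, during which the arm holds its last target. There are 200 camera calls.

## Working session

There is one attempt and no reset: what is moved stays moved. The work goes in short steps, Python scripts to look and compute and a shell command to move; the robot and the scene stay as the last step left them, time stands still between calls to the robot, and variables do not carry over. Pictures are saved under pics/ and viewed, at most 14 in all, crops included, and the job is handed in when it is done.

```bash
ls; mkdir -p pics; python3 - <<'E'
from bench import *
import cv2,numpy as np
s=read_state();print(s)
for n in("scene","top"):
    p,d=capture(n);c=camera_params(n);print(n,{k:np.round(v,3).tolist() for k,v in c.items()})
    np.savez(f"pics/{n}0.npz",p=p,d=d,**c)
    cv2.imwrite(f"pics/{n}0.png",p[:,:,::-1])
E
```

```text
pics
{'time': 0.0, 'joint_positions': array([ 5.66642444e+01,  1.58488722e+01,  8.62968028e+01,  4.25878924e-04,
        7.79624765e+01, -6.93291301e+00]), 'qvel': array([ 0.02295671, -0.01323656,  0.04977759,  0.06881708, -0.07534333,
       -0.02472584]), 'tau': array([-1.41737044e-03, -4.16768861e+01, -2.45804429e+01, -4.58241266e-04,
        1.10271786e-02, -6.35451755e-06]), 'position': array([0.25539396, 0.51456317, 0.23041627]), 'ee_rot': array([-1.79892690e+02, -1.34679471e-02,  1.53597056e+02]), 'contact_force': array([ 0.17164457, -0.27778364, -0.16855661]), 'torque': array([-0.04822741, -0.04567736,  0.01691351]), 'finger_force': 0.0, 'width': 0.08528283744954776}
scene {'fx': 365.118, 'fy': 365.118, 'cx': 325.886, 'cy': 194.053, 'R': [[0.478, 0.878, -0.016], [0.519, -0.297, -0.801], [-0.709, 0.374, -0.598]], 't': [-0.189, -0.234, 1.432]}
top {'fx': 479.777, 'fy': 479.777, 'cx': 316.968, 'cy': 195.489, 'R': [[-0.027, -1.0, 0.001], [-0.998, 0.027, -0.051], [0.051, -0.003, -0.999]], 't': [-0.079, 0.567, 1.296]}
```

View pics/scene0.png

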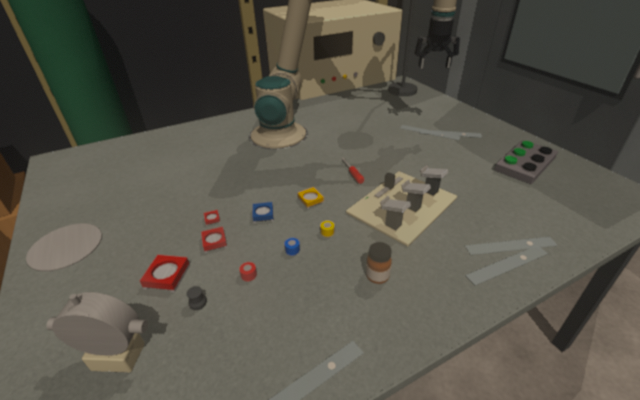

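View pics/top0.png

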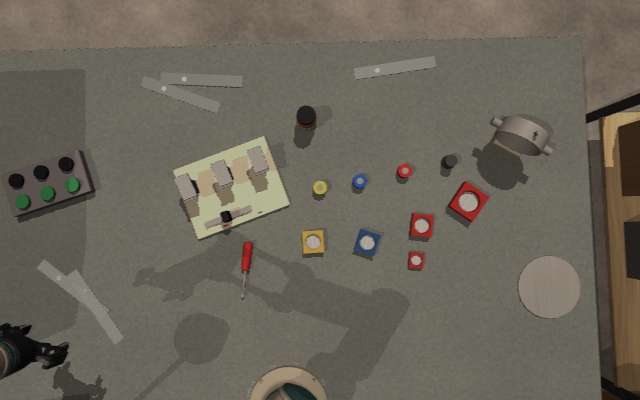

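The top view shows red, blue and yellow pucks at (405,171), (360,181) and (320,188). The carriers are yellow (313,242), blue (367,243) and red in three sizes: (468,202), (421,226) and (416,260). The magazine is around (230,185) with its grip at (226,217), and the driver is at (246,265).

```bash
cat > h.py <<'E'
import numpy as np,cv2
from bench import *
from scipy.spatial.transform import Rotation as Ro
HUE={'red':[(0,8),(172,180)],'blue':[(100,125)],'yellow':[(20,32)]}
def cloud(p,d,c,fish=False):
    v,u=np.mgrid[:400,:640].astype(float)
    x=(u-c['cx'])/c['fx'];y=(v-c['cy'])/c['fy']
    if fish:
        r=np.hypot(x,y);k=np.where(r>1e-6,np.tan(np.minimum(r,1.4))/np.maximum(r,1e-6),1);x*=k;y*=k
    P=np.stack([x*d,y*d,d],-1)
    return (P-c['t'])@c['R']
def cmask(p,col,smin=120,vmin=50):
    h=cv2.cvtColor(p,cv2.COLOR_RGB2HSV);m=np.zeros(p.shape[:2],bool)
    for a,b in HUE[col]: m|=(h[...,0]>=a)&(h[...,0]<=b)
    return m&(h[...,1]>smin)&(h[...,2]>vmin)
def blobs(p,d,W,amin=20):
    out=[]
    for col in HUE:
        m=cmask(p,col)&(d>0)
        n,L,st,_=cv2.connectedComponentsWithStats(m.astype(np.uint8))
        for i in range(1,n):
            if st[i,4]<amin: continue
            Q=W[L==i];zt=np.percentile(Q[:,2],85);T=Q[Q[:,2]>zt-.006]
            rc=cv2.minAreaRect((T[:,:2]*1000).astype(np.float32))
            out.append((col,st[i,4],round(zt*1000,1),np.round(rc[0],1).tolist(),np.round(rc[1],1).tolist(),round(rc[2],1)))
    return out
def tgt(pos,rpy,s=None):
    """relative linear (tool axes, m) and twist (/360deg) to reach TCP pose"""
    s=s or read_state();R0=Ro.from_euler('xyz',s['ee_rot'],degrees=True);R1=Ro.from_euler('xyz',rpy,degrees=True)
    print('lin',np.round(R0.inv().apply(np.array(pos)-s['position']),4).tolist(),'tw',np.round((R0.inv()*R1).as_rotvec(degrees=True)/360,4).tolist())
E
python3 - <<'E'
from h import *
z=np.load('pics/top0.npz');c={k:z[k] for k in('fx','fy','cx','cy','R','t')};p,d=z['p'],z['d']
W=cloud(p,d,c)
for b in blobs(p,d,W):print(*b)
Z=W[...,2];print('table z',np.median(Z[300:330,450:520]))
# magazine
reg=np.zeros(Z.shape,bool);reg[130:245,165:295]=1
# seats
m=reg&(Z>.065)&(Z<.125)
n,L,st,_=cv2.connectedComponentsWithStats(m.astype(np.uint8))
for i in range(1,n):
    if st[i,4]<40:continue
    Q=W[L==i];A=np.c_[Q[:,:2],np.ones(len(Q))]
    co=np.linalg.lstsq(A,Q[:,2],rcond=None)[0]
    rc=cv2.minAreaRect((Q[:,:2]*1000).astype(np.float32))
    print('seat',st[i],rc,'slope',np.degrees(np.arctan(np.hypot(*co[:2]))),np.degrees(np.arctan2(co[1],co[0])),Q[:,2].min(),Q[:,2].max())
m=reg&(Z>.045)&(Z<.07)&(p.max(-1)<60)
Q=W[m];print('grip',len(Q),Q.mean(0),cv2.minAreaRect((Q[:,:2]*1000).astype(np.float32)))
m=reg&(Z>.005)&(Z<.02);Q=W[m];print('plate',cv2.minAreaRect((Q[:,:2]*1000).astype(np.float32)))
img=cv2.resize(p[125:245,165:295],None,fx=5,fy=5,interpolation=cv2.INTER_CUBIC);cv2.imwrite('pics/mag.png',img[:,:,::-1])
E
```

```text
red 134 26.5 [625.2, -332.4] [36.1, 36.5] 32.1
red 602 30.9 [537.5, -502.3] [77.3, 82.2] 55.4
red 307 23.4 [476.4, -374.7] [56.9, 59.8] 81.9
red 251 25.4 [406.6, 102.6] [20.8, 73.7] 83.0
red 148 16.6 [382.4, -356.7] [39.7, 41.6] 81.9
blue 109 27.9 [601.2, -208.9] [33.1, 35.7] 87.4
blue 240 22.6 [434.5, -225.6] [54.9, 58.2] 70.0
yellow 113 27.4 [586.0, -100.7] [32.8, 34.8] 43.9
yellow 280 23.0 [440.1, -77.8] [59.9, 55.4] 2.6
table z -0.000885945166187483
seat [246 146  23  29 387] ((657.0625610351562, 59.2674446105957), (70.36415100097656, 37.11625671386719), 19.892988204956055) slope 14.75278930862162 16.49461563915686 0.06726994532313037 0.09860512395911745
seat [210 159  23  30 400] ((624.2852783203125, 153.70851135253906), (70.26057434082031, 38.11174011230469), 19.27288818359375) slope 14.78185089247729 24.321684533301383 0.06619741870922569 0.09971021468023382
seat [174 173  23  30 408] ((591.0390014648438, 247.48207092285156), (69.81950378417969, 38.9627799987793), 18.89192008972168) slope 15.396051021755076 29.642678119178672 0.06591902697469534 0.09775897213750417
grip 78 [0.51972851 0.15558775 0.05649711] ((560.04150390625, 188.39736938476562), (146.42462158203125, 22.867504119873047), 39.435325622558594)
plate ((593.5770263671875, 146.5799102783203), (350.64825439453125, 311.9311218261719), 88.74577331542969)
```

View pics/mag.png

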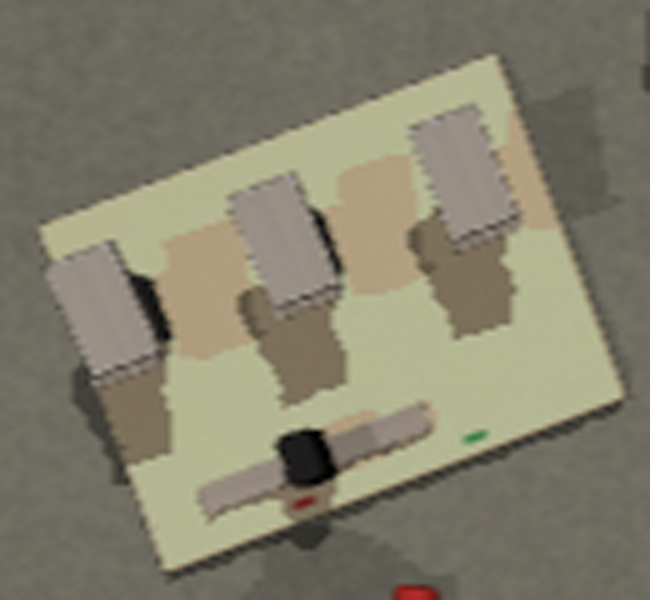

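The middle red carrier is at (476,-375), measured 57x60. The crop shows the black grip at (305,455) near the red mark, which is the locked end. I'll go above the grip and look with the wrist camera.

```bash
T='[0,0,0]'
python3 -m pendant '{"twist":[[0,0,0],[0,0,0],[0,0,0],[0,0,0],[0,0,0]],"linear":[[-0.04,-0.02,0],[-0.08,-0.04,0],[-0.12,-0.06,0],[-0.16,-0.08,0],[-0.2,-0.1,0]],"fingers":[50,50,50,50,50]}'
python3 -m pendant '{"twist":[[0,0,-0.013],[0,0,-0.026],[0,0,-0.039],[0,0,-0.052],[0,0,-0.064]],"linear":[[-0.04,-0.02,0],[-0.08,-0.04,0],[-0.12,-0.06,0],[-0.16,-0.08,0],[-0.197,-0.105,-0.02]],"fingers":[50,50,50,50,50]}'
python3 -m pendant '{"twist":[[0,0,-0.02],[0,0,-0.04],[0,0,-0.063],[0,0,-0.063],[0,0,-0.063]],"linear":[[0,0,0],[0,0,0],[0,0,0],[0,0,0],[0,0,0]],"fingers":[50,50,50,50,50]}'
python3 - <<'E'
from h import *
s=read_state();c=camera_params('wrist');p,d=capture('wrist');np.savez('pics/w1.npz',p=p,d=d,**c)
print(s['position'],s['ee_rot'],s['width'],{k:np.round(v,3).tolist() for k,v in c.items()})
cv2.imwrite('pics/w1.png',p[:,:,::-1])
E
```

```text
time: 0.6
position: [0.3909, 0.335, 0.231]
ee_rot: [-180.0, -0.0, 153.6]
contact_force: [1.5, 0.2, 0.4]
width: 0.0428
finger_force: 0.0
time: 1.1
position: [0.5195, 0.1531, 0.2486]
ee_rot: [-179.9, -0.3, 176.8]
contact_force: [0.6, 0.0, 0.1]
width: 0.0424
finger_force: 0.0
time: 1.6
position: [0.5199, 0.1549, 0.251]
ee_rot: [180.0, -0.0, -160.8]
contact_force: [0.6, 0.6, 0.1]
width: 0.0425
finger_force: 0.0
[0.51991559 0.15488362 0.2509802 ] [ 1.79991154e+02 -3.81494228e-02 -1.60846281e+02] 0.042485249554432634 {'fx': 309.707, 'fy': 309.707, 'cx': 318.842, 'cy': 200.372, 'R': [[-0.327, 0.945, 0.0], [0.899, 0.311, 0.309], [0.292, 0.101, -0.951]], 't': [0.023, -0.561, 0.232]}
```

View pics/w1.png

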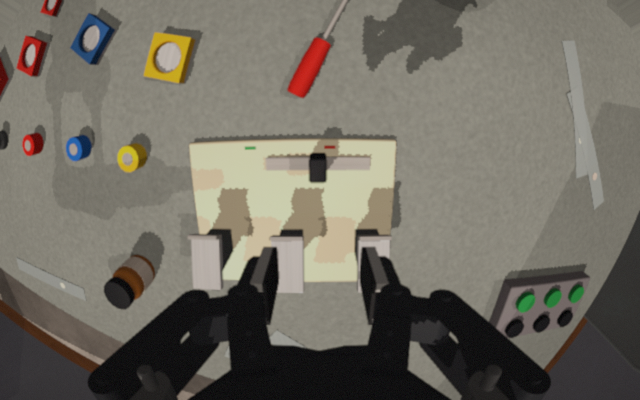

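Wrist view: the grip is at (317,160) by the red mark, the green mark is at (250,148), and the yellow puck is at (130,158).

```bash
cat >> h.py <<'E'
def load(f):
    z=np.load(f);c={k:z[k] for k in('fx','fy','cx','cy','R','t')};return z['p'],z['d'],c
E
python3 - <<'E'
from h import *
p,d,c=load('pics/w1.npz');W=cloud(p,d,c,True);Z=W[...,2]
print('table',np.median(Z[60:100,220:260]),'plate',np.median(Z[160:180,215:250]))
r=np.zeros(Z.shape,bool);r[140:195,295:345]=1
m=r&(Z>.05)&(Z<.07);Q=W[m];rc=cv2.minAreaRect((Q[:,:2]*1000).astype(np.float32));print('grip',len(Q),Q.mean(0),rc,np.median(Q[:,2]))
m=r&(p.max(-1)<50)
Q=W[m];print(len(Q),np.percentile(Q[:,2],[2,20,50,80,98]))
h=cv2.cvtColor(p,cv2.COLOR_RGB2HSV)
r=np.zeros(Z.shape,bool);r[140:156,235:350]=1
for nm,a,b in(('green',40,90),('red',0,10)):
    mm=r&(h[...,0]>=a)&(h[...,0]<=b)&(h[...,1]>110);print(nm,mm.sum(),W[mm].mean(0))
pm=(Z>.006)&(Z<.018);pm[:,:180]=0;pm[:,410:]=0;pm[290:]=0;pm[:130]=0
e=[]
for u in range(200,390,3):
    vs=np.where(pm[:,u])[0]
    if len(vs): e.append(W[vs[0]+1,u])
e=np.array(e);q=np.polyfit(e[:,1],e[:,0],1);print('front edge yaw',-np.degrees(np.arctan(q[0])),e[0],e[-1])
for n,(u0,u1) in dict(b3=(192,222),b2=(272,303),b1=(358,390)).items():
    r=np.zeros(Z.shape,bool);r[228:296,u0-4:u1+4]=1
    Q=W[r&(Z>.06)&(Z<.12)];a=np.radians(19.3);ex=np.array([np.cos(a),np.sin(a)]);ey=np.array([-ex[1],ex[0]])
    print(n,len(Q),np.percentile(Q[:,:2]@ex,[1,99]),np.percentile(Q[:,:2]@ey,[1,50,99]),np.percentile(Q[:,2],[1,99]))
for b in blobs(p,d,W):print(*b)
E
```

```text
table -2.5259032470496995e-06 plate 0.011878287901879295
grip 474 [0.5130631  0.15168384 0.05931332] ((513.8780517578125, 151.72471618652344), (28.078123092651367, 20.22188377380371), 18.49308204650879) 0.05956127761958337
401 [0.03072483 0.05834234 0.05957271 0.06040637 0.06126344]
green 8 [0.52361861 0.0649551  0.0128243 ]
red 32 [0.49079377 0.15932423 0.01268355]
front edge yaw 19.44399777153858 [ 0.53849697 -0.00085245  0.01200673] [0.45689601 0.22756038 0.01044882]
b3 1706 [0.60516768 0.66966653] [-0.17975706 -0.15905759 -0.14266774] [0.06742784 0.09528355]
b2 1558 [0.60511508 0.67009472] [-0.07834992 -0.05810899 -0.04314892] [0.06321219 0.0955117 ]
b1 640 [0.60451681 0.66991231] [0.0190945  0.0371475  0.05593506] [0.06516611 0.09521042]
red 182 16.0 [388.9, -358.2] [42.2, 27.5] 85.3
red 632 22.5 [475.3, -374.6] [60.7, 60.5] 81.8
red 1232 25.5 [405.7, 104.1] [24.6, 74.8] 81.3
red 166 22.6 [523.3, -460.5] [46.8, 22.4] 18.3
red 331 26.2 [625.2, -331.9] [35.9, 37.7] 28.9
red 31 13.4 [490.9, 159.2] [2.8, 12.4] 19.8
blue 731 22.7 [433.4, -224.1] [57.1, 60.0] 70.0
blue 395 26.1 [600.1, -208.9] [35.5, 36.1] 21.4
yellow 1215 22.8 [439.5, -77.9] [60.7, 57.9] 2.4
yellow 549 26.3 [585.1, -100.1] [36.9, 37.8] 31.8
```

```bash
python3 -m pendant '{"twist":[[0,0,0],[0,0,0],[0,0,0],[0,0,0],[0,0,0]],"linear":[[0.007,-0.001,0.05],[0.007,-0.001,0.1],[0.007,-0.001,0.15],[0.007,-0.001,0.19],[0.007,-0.001,0.218]],"fingers":[60,60,60,60,60]}'
python3 -m pendant '{"twist":[[0,0,0],[0,0,0],[0,0,0],[0,0,0],[0,0,0]],"linear":[[0,0,0],[0,0,0],[0,0,0],[0,0,0],[0,0,0]],"fingers":[0,0,0,0,0]}'
python3 -m pendant '{"twist":[[0,0,0],[0,0,0],[0,0,0],[0,0,0],[0,0,0]],"linear":[[0,-0.018,0],[0,-0.036,0],[0,-0.054,0],[0,-0.07,0],[0,-0.08,0]],"fingers":[0,0,0,0,0]}'
python3 -m pendant '{"twist":[[0,0,0],[0,0,0],[0,0,0],[0,0,0]],"linear":[[0,-0.003,0],[0,-0.005,0],[0,-0.006,0],[0,-0.007,0]],"fingers":[0,0,0,0]}'
```

```text
time: 2.15
position: [0.512, 0.1516, 0.0305]
ee_rot: [180.0, -0.2, -160.8]
contact_force: [0.3, 0.6, 0.3]
width: 0.0513
finger_force: 0.0
time: 2.65
position: [0.5146, 0.1519, 0.0342]
ee_rot: [-180.0, 0.1, -160.7]
contact_force: [0.2, 0.5, -4.9]
width: 0.0185
finger_force: 60.8
time: 3.15
position: [0.5415, 0.0754, 0.0342]
ee_rot: [-180.0, 0.1, -160.7]
contact_force: [-0.0, 2.4, -0.5]
width: 0.019
finger_force: 61.5
time: 3.55
position: [0.5431, 0.0707, 0.0341]
ee_rot: [179.9, 0.1, -160.7]
contact_force: [-0.2, 5.5, 5.5]
width: 0.0189
finger_force: 62.2
```

```bash
python3 -m pendant '{"twist":[[0,0,0],[0,0,0],[0,0,0]],"linear":[[0,-0.0015,0],[0,-0.003,0],[0,-0.003,0]],"fingers":[0,0,0]}'
python3 -m pendant '{"twist":[[0,0,0],[0,0,0],[0,0,0]],"linear":[[0,0.003,0],[0,0.003,0],[0,0.003,0]],"fingers":[0,60,60]}'
python3 -m pendant '{"twist":[[0,0,0],[0,0,0],[0,0,0],[0,0,0],[0,0,0]],"linear":[[0,0,-0.03],[0,0,-0.07],[0,0,-0.11],[0,0,-0.15],[0,0,-0.15]],"fingers":[60,60,60,60,60]}'
python3 - <<'E'
from h import *
s=read_state();c=camera_params('wrist');p,d=capture('wrist');W=cloud(p,d,c,True);Z=W[...,2];np.savez('pics/w2.npz',p=p,d=d,**c)
a=np.radians(19.4);ex=np.array([np.cos(a),np.sin(a)]);ey=np.array([-ex[1],ex[0]])
X=W[...,:2]@ex;Y=W[...,:2]@ey
m=(Z>.05)&(Z<.068)&(X>.5)&(X<.57)&(Y>-.2)&(Y<.05)
Q=W[m];rc=cv2.minAreaRect((Q[:,:2]*1000).astype(np.float32));print('grip',len(Q),rc,np.array(rc[0])@ex,np.array(rc[0])@ey)
for b in blobs(p,d,W):print(*b)
for n,o in (('blue',None),):
    # tool target above blue mount
    tgt([.600,-.209,.25],[180,0,-160.7])
E
```

```text
time: 3.85
position: [0.5431, 0.0705, 0.0342]
ee_rot: [179.7, 0.1, -160.8]
contact_force: [-1.6, 12.6, 7.3]
width: 0.019
finger_force: 62.3
time: 4.15
position: [0.5421, 0.0694, 0.0331]
ee_rot: [-180.0, -0.1, -160.6]
contact_force: [0.6, -0.3, 0.3]
width: 0.0465
finger_force: 0.0
time: 4.65
position: [0.5462, 0.0691, 0.1889]
ee_rot: [-179.8, 0.6, -160.7]
contact_force: [0.1, 0.5, 0.7]
width: 0.0512
finger_force: 0.0
grip 662 ((542.2236938476562, 71.62564086914062), (27.40377426147461, 19.531286239624023), 19.312820434570312) 535.228927656142 -112.54670852480896
red 924 22.6 [475.3, -374.4] [60.0, 60.5] 81.0
red 1695 25.5 [406.6, 102.5] [23.6, 74.8] 82.7
red 153 19.2 [522.3, -460.2] [45.0, 21.2] 19.1
red 496 26.1 [624.6, -332.3] [36.1, 36.6] 13.1
red 33 13.6 [490.5, 159.2] [2.7, 11.7] 22.5
blue 972 22.7 [433.6, -224.0] [57.1, 59.7] 70.0
blue 624 26.3 [600.0, -208.4] [36.1, 36.8] 9.9
yellow 1955 22.7 [439.8, -77.8] [60.6, 57.4] 2.1
yellow 862 26.4 [585.8, -100.6] [37.0, 37.1] 72.2
lin [0.0391, -0.281, -0.0635] tw [-0.0004, 0.0009, 0.0]
```

The bar sits at its right stop: the grip moved 86 mm and the force rose to 12.6 N. Next is the yellow mount.

```bash
python3 -m pendant '{"twist":[[0,0,0.01],[0,0,0.02],[0,0,0.03],[0,0,0.048],[0,0,0.048]],"linear":[[0.005,-0.045,0],[0.01,-0.09,0],[0.015,-0.135,0.02],[0.019,-0.173,0.06],[0.019,-0.173,0.069]],"fingers":[70,70,70,70,70]}'
python3 -m pendant '{"twist":[[0,0,0],[0,0,0]],"linear":[[0,0,0],[0,0,0]],"fingers":[70,70]}'
python3 - <<'E'
from h import *
s=read_state();c=camera_params('wrist');p,d=capture('wrist');W=cloud(p,d,c,True)
for b in blobs(p,d,W):
    if b[0]=='yellow':print(*b)
tgt([.5857,-.1005,.012],[180,0,-178])
E
```

```text
time: 5.2
position: [0.5797, -0.1036, 0.1092]
ee_rot: [180.0, -0.4, -178.3]
contact_force: [-1.0, 0.5, -0.8]
width: 0.0601
finger_force: 0.0
time: 5.4
position: [0.5812, -0.099, 0.1136]
ee_rot: [179.9, -0.1, -177.9]
contact_force: [0.5, 1.0, 0.6]
width: 0.0597
finger_force: 0.0
yellow 2756 22.7 [443.2, -77.6] [54.7, 55.6] 2.3
yellow 1495 26.4 [586.1, -100.5] [37.1, 36.7] 0.9
lin [-0.0037, -0.0018, 0.1026] tw [0.0001, 0.0, 0.0003]
```

```bash
python3 -m pendant '{"twist":[[0,0,0],[0,0,0],[0,0,0],[0,0,0],[0,0,0]],"linear":[[-0.004,-0.002,0.04],[-0.004,-0.002,0.08],[-0.004,-0.002,0.1],[-0.004,-0.002,0.102],[-0.004,-0.002,0.102]],"fingers":[70,70,70,70,70]}'
python3 -m pendant '{"twist":[[0,0,0],[0,0,0],[0,0,0],[0,0,0],[0,0,0]],"linear":[[0,0,0],[0,0,0],[0,0,0],[0,0,0],[0,0,0]],"fingers":[70,0,0,0,0]}'
python3 -m pendant '{"twist":[[0,0,0],[0,0,0],[0,0,0],[0,0,0],[0,0,0]],"linear":[[0,0,-0.02],[0,0,-0.04],[0,0,-0.06],[0,0,-0.06],[0,0,-0.06]],"fingers":[0,0,0,0,0]}'
python3 - <<'E'
from h import *
tgt([.4398,-.0778,.065],[180,0,-178])
E
```

```text
time: 5.95
position: [0.5868, -0.1009, 0.0134]
ee_rot: [-180.0, 0.1, -177.9]
contact_force: [-0.2, 0.8, 0.2]
width: 0.0593
finger_force: 0.0
time: 6.45
position: [0.5872, -0.102, 0.0144]
ee_rot: [-180.0, 0.2, -178.0]
contact_force: [-1.0, 1.1, 6.4]
width: 0.0352
finger_force: 59.1
time: 6.95
position: [0.5861, -0.1019, 0.0727]
ee_rot: [-180.0, 0.1, -178.0]
contact_force: [-0.6, 0.8, -0.9]
width: 0.0356
finger_force: 59.8
lin [0.1454, 0.0293, 0.0075] tw [-0.0, 0.0002, 0.0001]
```

```bash
python3 -m pendant '{"twist":[[0,0,0],[0,0,0],[0,0,0],[0,0,0],[0,0,0]],"linear":[[0.04,0.008,0.007],[0.08,0.016,0.007],[0.12,0.024,0.007],[0.144,0.029,0.007],[0.144,0.029,0.007]],"fingers":[0,0,0,0,0]}'
python3 -m pendant '{"twist":[[0,0,0],[0,0,0]],"linear":[[0,0,0],[0,0,0]],"fingers":[0,0]}'
python3 - <<'E'
from h import *
s=read_state();c=camera_params('wrist');p,d=capture('wrist');W=cloud(p,d,c,True);np.savez('pics/w3.npz',p=p,d=d,**c)
print(s['position'],s['width'])
for b in blobs(p,d,W):
    if b[0]=='yellow':print(*b)
cv2.imwrite('pics/w3.png',p[:,:,::-1])
p,d=capture('top');c=camera_params('top');W=cloud(p,d,c)
for b in blobs(p,d,W):
    if b[0]=='yellow':print('top',*b)
tgt([.441,-.0778,.027],[180,0,-178],s)
E
```

```text
time: 7.45
position: [0.435, -0.0762, 0.0637]
ee_rot: [179.8, -0.4, -178.0]
contact_force: [0.7, 0.2, -0.6]
width: 0.0353
finger_force: 59.9
time: 7.65
position: [0.4425, -0.0784, 0.0652]
ee_rot: [-180.0, 0.1, -178.0]
contact_force: [0.4, 0.0, -0.4]
width: 0.0354
finger_force: 59.9
[ 0.44250187 -0.07843727  0.06515138] 0.035400439592932466
yellow 7167 76.8 [441.6, -77.9] [36.4, 38.1] 89.0
lin [0.0015, 0.0007, 0.0381] tw [-0.0001, 0.0002, 0.0001]
```

View pics/w3.png

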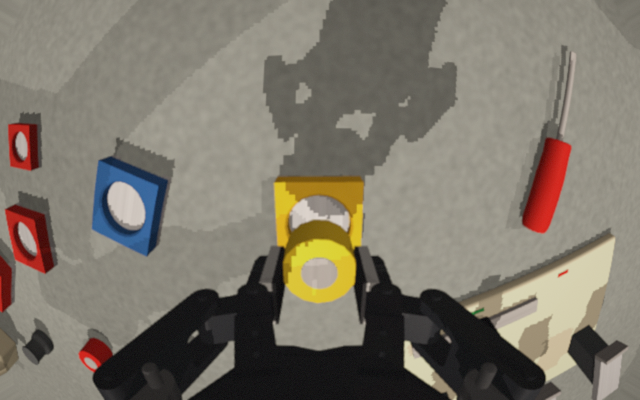

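The yellow puck is held over the recess, at (320,270) over (320,210). I'll lower it.

```bash
python3 -m pendant '{"twist":[[0,0,0],[0,0,0],[0,0,0],[0,0,0],[0,0,0]],"linear":[[0.002,0,0.02],[0.002,0,0.029],[0.002,0,0.033],[0.002,0,0.036],[0.002,0,0.038]],"fingers":[0,0,0,0,0]}'
python3 -m pendant '{"twist":[[0,0,0],[0,0,0],[0,0,0]],"linear":[[0,0,0],[0,0,0],[0,0,0]],"fingers":[0,0,0]}'
python3 -c "
from h import *
tgt([.4407,-.0783,.027],[180,0,-178])"
```

```text
time: 8.25
position: [0.4394, -0.0781, 0.0272]
ee_rot: [180.0, 0.0, -178.0]
contact_force: [0.4, -0.1, -0.3]
width: 0.0355
finger_force: 59.9
time: 8.55
position: [0.4393, -0.0782, 0.0276]
ee_rot: [-180.0, 0.0, -178.0]
contact_force: [0.4, 0.1, -0.9]
width: 0.0353
finger_force: 59.9
lin [-0.0014, -0.0002, 0.0006] tw [-0.0, 0.0001, 0.0001]
```

```bash
python3 -m pendant '{"twist":[[0,0,0],[0,0,0],[0,0,0]],"linear":[[0,0,0],[0,0,0],[0,0,0]],"fingers":[60,60,60]}'
python3 -m pendant '{"twist":[[0,0,0],[0,0,0],[0,0,0],[0,0,0],[0,0,0]],"linear":[[0,0,-0.03],[0,0,-0.06],[0,0,-0.1],[0,0,-0.12],[0,0,-0.12]],"fingers":[70,70,70,70,70]}'
python3 - <<'E'
from h import *
s=read_state();c=camera_params('wrist');p,d=capture('wrist');W=cloud(p,d,c,True)
for b in blobs(p,d,W):print(*b)
tgt([.600,-.2088,.147],[180,0,160],s)
E
```

```text
time: 8.85
position: [0.4392, -0.0781, 0.0274]
ee_rot: [-180.0, 0.0, -178.0]
contact_force: [-0.3, -0.8, -0.3]
width: 0.0513
finger_force: 0.0
time: 9.35
position: [0.4414, -0.0788, 0.1504]
ee_rot: [-179.8, 0.4, -178.0]
contact_force: [0.3, -0.8, 1.2]
width: 0.0598
finger_force: 0.0
red 748 15.7 [381.7, -356.7] [41.1, 42.0] 82.2
red 1630 25.1 [405.6, 101.2] [21.3, 74.4] 83.0
red 1426 22.3 [475.6, -374.6] [58.7, 61.0] 81.6
red 1654 29.8 [536.7, -502.9] [77.8, 84.8] 54.0
red 21 12.8 [490.7, 159.6] [3.8, 12.4] 28.4
red 565 26.0 [538.4, -239.2] [32.5, 291.8] 42.0
blue 2074 22.5 [433.4, -224.5] [56.2, 60.4] 69.9
yellow 3607 37.8 [438.1, -77.7] [36.7, 36.4] 3.4
lin [-0.1539, -0.1356, 0.0048] tw [-0.0002, 0.0012, 0.0612]
```

```bash
python3 -m pendant '{"twist":[[0,0,0.012],[0,0,0.024],[0,0,0.04],[0,0,0.061],[0,0,0.061]],"linear":[[-0.035,-0.03,0],[-0.07,-0.06,0],[-0.105,-0.09,0],[-0.14,-0.12,0],[-0.154,-0.136,0.005]],"fingers":[70,70,70,70,70]}'
python3 -m pendant '{"twist":[[0,0,0],[0,0,0]],"linear":[[0,0,0],[0,0,0]],"fingers":[70,70]}'
python3 - <<'E'
from h import *
s=read_state();c=camera_params('wrist');p,d=capture('wrist');W=cloud(p,d,c,True)
for b in blobs(p,d,W):print(*b)
tgt([.600,-.2088,.012],[180,0,160],s)
E
```

```text
time: 9.9
position: [0.6007, -0.2111, 0.1403]
ee_rot: [-180.0, 0.1, 159.9]
contact_force: [-0.1, 0.1, 0.4]
width: 0.0596
finger_force: 0.0
time: 10.1
position: [0.5963, -0.2079, 0.1399]
ee_rot: [179.9, -0.3, 160.1]
contact_force: [0.4, 1.2, 0.6]
width: 0.0599
finger_force: 0.0
red 986 15.9 [382.4, -356.6] [40.6, 42.5] 82.5
red 2157 22.6 [475.9, -374.7] [58.9, 60.1] 82.0
red 2716 30.1 [537.3, -502.6] [77.8, 82.5] 53.5
red 1017 26.4 [598.2, -301.5] [32.6, 122.0] 37.9
blue 2611 22.8 [434.3, -224.7] [56.4, 61.2] 70.4
blue 1135 26.5 [600.7, -209.6] [36.1, 36.0] 68.3
yellow 1100 22.7 [465.7, -79.4] [60.3, 23.1] 75.5
lin [-0.0045, 0.0003, 0.1279] tw [0.0001, -0.0008, 0.0001]
```

```bash
python3 -m pendant '{"twist":[[0,0,0],[0,0,0],[0,0,0],[0,0,0],[0,0,0]],"linear":[[-0.004,0,0.05],[-0.004,0,0.09],[-0.004,0,0.12],[-0.004,0,0.127],[-0.004,0,0.127]],"fingers":[70,70,70,70,70]}'
python3 -m pendant '{"twist":[[0,0,0],[0,0,0],[0,0,0],[0,0,0],[0,0,0]],"linear":[[0,0,0],[0,0,0],[0,0,0],[0,0,0],[0,0,0]],"fingers":[70,0,0,0,0]}'
python3 -m pendant '{"twist":[[0,0,0],[0,0,0],[0,0,0],[0,0,0],[0,0,0]],"linear":[[0,0,-0.02],[0,0,-0.04],[0,0,-0.055],[0,0,-0.055],[0,0,-0.055]],"fingers":[0,0,0,0,0]}'
python3 - <<'E'
from h import *
tgt([.435,-.2245,.066],[180,0,160])
E
```

```text
time: 10.65
position: [0.6002, -0.2086, 0.0147]
ee_rot: [180.0, -0.2, 160.1]
contact_force: [-0.2, 0.0, 1.2]
width: 0.0594
finger_force: 0.0
time: 11.15
position: [0.6029, -0.2104, 0.0179]
ee_rot: [-180.0, 0.2, 160.1]
contact_force: [-0.0, -0.7, 5.9]
width: 0.0345
finger_force: 59.1
time: 11.65
position: [0.6018, -0.21, 0.0709]
ee_rot: [-180.0, 0.1, 160.1]
contact_force: [0.2, 1.1, -0.8]
width: 0.0347
finger_force: 59.8
lin [0.1518, -0.0705, 0.0047] tw [-0.0, 0.0002, 0.0002]
```

```bash
python3 -m pendant '{"twist":[[0,0,0],[0,0,0],[0,0,0],[0,0,0],[0,0,0]],"linear":[[0.035,-0.017,0],[0.07,-0.034,0],[0.11,-0.051,0],[0.14,-0.065,0],[0.152,-0.07,0]],"fingers":[0,0,0,0,0]}'
python3 -m pendant '{"twist":[[0,0,0],[0,0,0],[0,0,0]],"linear":[[0,0,0],[0,0,0],[0,0,0]],"fingers":[0,0,0]}'
python3 - <<'E'
from h import *
s=read_state();c=camera_params('wrist');p,d=capture('wrist');W=cloud(p,d,c,True)
bs=[b for b in blobs(p,d,W) if b[0]=='blue' and b[2]>40]
print(s['position'],bs)
b=bs[0];o=np.array(b[3])/1000-s['position'][:2]
g=np.array([.4338,-.2244])-o; tgt([*g,s['position'][2]-(b[2]/1000-.0385)],[180,0,160],s)
E
```

```text
time: 12.15
position: [0.4306, -0.2225, 0.0692]
ee_rot: [179.9, -0.3, 160.0]
contact_force: [0.8, -0.5, -0.7]
width: 0.0346
finger_force: 59.8
time: 12.45
position: [0.4368, -0.2245, 0.0704]
ee_rot: [-180.0, 0.1, 160.1]
contact_force: [-0.3, -0.1, -0.6]
width: 0.035
finger_force: 59.8
[ 0.43678575 -0.22446413  0.07036572] [('blue', np.int32(6522), np.float64(78.5), [435.0, -223.8], [35.3, 37.7], 70.5)]
lin [0.001, -0.001, 0.04] tw [-0.0, 0.0003, 0.0003]
```

```bash
python3 -m pendant '{"twist":[[0,0,0],[0,0,0],[0,0,0],[0,0,0],[0,0,0]],"linear":[[0,-0.001,0.02],[0,-0.001,0.03],[0,-0.001,0.034],[0,-0.001,0.038],[0,-0.001,0.04]],"fingers":[0,0,0,0,0]}'
python3 -m pendant '{"twist":[[0,0,0],[0,0,0],[0,0,0]],"linear":[[0,0,0],[0,0,0],[0,0,0]],"fingers":[0,0,0]}'
python3 -m pendant '{"twist":[[0,0,0],[0,0,0],[0,0,0]],"linear":[[0,0,0],[0,0,0],[0,0,0]],"fingers":[60,60,60]}'
python3 -m pendant '{"twist":[[0,0,0],[0,0,0],[0,0,0],[0,0,0],[0,0,0]],"linear":[[0,0,-0.03],[0,0,-0.06],[0,0,-0.09],[0,0,-0.11],[0,0,-0.11]],"fingers":[70,70,70,70,70]}'
python3 - <<'E'
from h import *
s=read_state();c=camera_params('wrist');p,d=capture('wrist');W=cloud(p,d,c,True)
for b in blobs(p,d,W):
   if b[0]!='yellow':print(*b)
tgt([.6249,-.332,.147],[180,0,172],s)
E
```

```text
time: 13.0
position: [0.4347, -0.2248, 0.0301]
ee_rot: [180.0, -0.0, 160.1]
contact_force: [-0.4, 0.3, -0.8]
width: 0.0348
finger_force: 59.8
time: 13.3
position: [0.4347, -0.225, 0.0307]
ee_rot: [-180.0, 0.0, 160.1]
contact_force: [-0.1, 0.1, -0.7]
width: 0.0347
finger_force: 59.9
time: 13.6
position: [0.4346, -0.2249, 0.0304]
ee_rot: [180.0, 0.0, 160.1]
contact_force: [-0.1, -0.1, 0.6]
width: 0.0513
finger_force: 0.0
time: 14.1
position: [0.4363, -0.2261, 0.1432]
ee_rot: [-179.9, 0.4, 160.1]
contact_force: [0.6, -1.0, -0.5]
width: 0.0601
finger_force: 0.0
red 1228 24.8 [405.9, 101.1] [23.7, 72.6] 80.9
red 1081 15.8 [381.7, -357.3] [40.1, 41.8] 82.9
red 1653 22.4 [458.4, -332.8] [62.3, 164.6] 14.1
red 693 29.9 [459.9, -413.3] [31.8, 292.7] 22.4
red 22 215.4 [409.9, -271.6] [0.2, 1.5] 23.4
red 112 215.5 [422.6, -230.0] [7.5, 1.6] 79.0
blue 3494 37.9 [432.7, -224.2] [36.6, 37.4] 88.2
blue 210 -156.9 [465.9, -1310.0] [6.9, 34.8] 89.9
lin [-0.2134, -0.0353, -0.0023] tw [-0.0004, 0.001, -0.0331]
```

```bash
python3 -m pendant '{"twist":[[0,0,0],[0,0,-0.01],[0,0,-0.02],[0,0,-0.033],[0,0,-0.033]],"linear":[[-0.045,-0.008,0],[-0.09,-0.016,0],[-0.135,-0.024,0],[-0.18,-0.03,0],[-0.213,-0.035,0]],"fingers":[70,70,70,70,70]}'
python3 -m pendant '{"twist":[[0,0,0],[0,0,0],[0,0,0]],"linear":[[0,0,0],[0,0,0],[0,0,0]],"fingers":[70,70,70]}'
python3 - <<'E'
from h import *
s=read_state();c=camera_params('wrist');p,d=capture('wrist');W=cloud(p,d,c,True)
for b in blobs(p,d,W):
   if b[0]=='red':print(*b)
p,d=capture('top');c=camera_params('top')
for b in blobs(p,d,cloud(p,d,c)):print('top',*b)
tgt([.6249,-.332,.012],[180,0,172],s)
E
```

```text
time: 14.65
position: [0.6244, -0.3311, 0.1376]
ee_rot: [179.9, -0.1, 172.0]
contact_force: [0.3, 0.0, 0.2]
width: 0.0599
finger_force: 0.0
time: 14.95
position: [0.6212, -0.3293, 0.1388]
ee_rot: [179.9, -0.2, 172.0]
contact_force: [0.7, -0.2, 1.1]
width: 0.0598
finger_force: 0.0
red 506 14.7 [428.4, 118.1] [24.2, 72.7] 11.5
red 2886 22.8 [476.1, -375.1] [57.0, 61.0] 81.4
red 4435 30.3 [537.1, -503.1] [77.5, 82.0] 53.8
red 1245 26.4 [625.7, -333.7] [37.1, 37.0] 85.2
top red 350 30.9 [553.2, -455.0] [190.5, 90.7] 68.4
top red 178 23.4 [486.0, -341.8] [124.5, 50.0] 82.2
top red 252 25.2 [406.5, 101.5] [22.2, 73.5] 83.7
top blue 122 37.4 [447.9, -192.3] [59.9, 23.3] 57.0
top yellow 361 36.8 [437.7, -75.8] [34.8, 34.9] 88.3
lin [-0.0045, -0.0024, 0.1268] tw [0.0003, -0.0005, -0.0001]
```

```bash
python3 -m pendant '{"twist":[[0,0,0],[0,0,0],[0,0,0],[0,0,0],[0,0,0]],"linear":[[-0.002,-0.002,0.05],[-0.002,-0.002,0.09],[-0.002,-0.002,0.12],[-0.002,-0.002,0.131],[-0.002,-0.002,0.131]],"fingers":[70,70,70,70,70]}'
python3 -m pendant '{"twist":[[0,0,0],[0,0,0],[0,0,0],[0,0,0],[0,0,0]],"linear":[[0,0,0],[0,0,0],[0,0,0],[0,0,0],[0,0,0]],"fingers":[70,0,0,0,0]}'
python3 -m pendant '{"twist":[[0,0,0],[0,0,0],[0,0,0],[0,0,0],[0,0,0]],"linear":[[0,0,-0.02],[0,0,-0.04],[0,0,-0.057],[0,0,-0.057],[0,0,-0.057]],"fingers":[0,0,0,0,0]}'
python3 - <<'E'
from h import *
tgt([.4757,-.3747,.067],[180,0,172])
E
```

```text
time: 15.55
position: [0.6231, -0.3317, 0.0081]
ee_rot: [179.9, -0.2, 172.0]
contact_force: [0.4, 0.2, 0.9]
width: 0.0596
finger_force: 0.0
time: 16.05
position: [0.6259, -0.3335, 0.0121]
ee_rot: [-179.9, 0.2, 172.0]
contact_force: [-0.2, 0.2, 6.9]
width: 0.0359
finger_force: 60.1
time: 16.55
position: [0.6246, -0.3326, 0.0668]
ee_rot: [-180.0, 0.1, 172.0]
contact_force: [0.1, 0.8, -0.6]
width: 0.0356
finger_force: 59.9
lin [0.1416, -0.0625, -0.0003] tw [-0.0001, 0.0002, -0.0001]
```

```bash
python3 -m pendant '{"twist":[[0,0,0],[0,0,0],[0,0,0],[0,0,0],[0,0,0]],"linear":[[0.035,-0.016,0],[0.07,-0.032,0],[0.1,-0.046,0],[0.13,-0.058,0],[0.142,-0.063,0]],"fingers":[0,0,0,0,0]}'
python3 -m pendant '{"twist":[[0,0,0],[0,0,0],[0,0,0]],"linear":[[0,0,0],[0,0,0],[0,0,0]],"fingers":[0,0,0]}'
python3 - <<'E'
from h import *
s=read_state();c=camera_params('wrist');p,d=capture('wrist');W=cloud(p,d,c,True)
for b in blobs(p,d,W):
   if b[0]=='red':print(*b)
bs=[b for b in blobs(p,d,W) if b[0]=='red' and 70<b[2]<90 and b[1]>3000]
b=bs[0];o=np.array(b[3])/1000-s['position'][:2]
g=np.array([.4757,-.3747])-o; tgt([*g,s['position'][2]-(b[2]/1000-.0385)],[180,0,172],s)
E
```

```text
time: 17.05
position: [0.4715, -0.3745, 0.0649]
ee_rot: [179.9, -0.2, 171.9]
contact_force: [0.3, 0.2, -0.9]
width: 0.0355
finger_force: 59.9
time: 17.35
position: [0.4766, -0.375, 0.0661]
ee_rot: [180.0, 0.1, 172.0]
contact_force: [-0.1, -0.6, 0.1]
width: 0.0352
finger_force: 59.9
red 2500 15.9 [382.0, -357.4] [38.7, 41.2] 83.0
red 7254 80.0 [476.7, -374.6] [36.0, 38.1] 81.7
red 3163 29.9 [496.6, -487.8] [45.5, 172.8] 28.9
red 54 133.8 [462.1, -416.7] [0.8, 2.8] 50.3
lin [0.001, -0.0002, 0.0415] tw [0.0, 0.0002, 0.0]
```

```bash
python3 -m pendant '{"twist":[[0,0,0],[0,0,0],[0,0,0],[0,0,0],[0,0,0]],"linear":[[0,0,0.02],[0,0,0.03],[0,0,0.034],[0,0,0.038],[0,0,0.041]],"fingers":[0,0,0,0,0]}'
python3 -m pendant '{"twist":[[0,0,0],[0,0,0],[0,0,0]],"linear":[[0,0,0],[0,0,0],[0,0,0]],"fingers":[0,0,0]}'
python3 -m pendant '{"twist":[[0,0,0],[0,0,0],[0,0,0]],"linear":[[0,0,0],[0,0,0],[0,0,0]],"fingers":[60,60,60]}'
python3 -m pendant '{"twist":[[0,0,0],[0,0,0],[0,0,0],[0,0,0],[0,0,0]],"linear":[[0,0,-0.03],[0,0,-0.06],[0,0,-0.08],[0,0,-0.08],[0,0,-0.08]],"fingers":[70,100,100,100,100]}'
python3 - <<'E'
from h import *
s=read_state();c=camera_params('wrist');p,d=capture('wrist');W=cloud(p,d,c,True);np.savez('pics/w4.npz',p=p,d=d,**c)
print(s['position'])
cv2.imwrite('pics/w4.png',p[:,:,::-1])
for b in blobs(p,d,W):
   if b[0]=='red':print(*b)
m=cmask(p,'red');Z=W[...,2];m&=(Z>.018)&(Z<.026)&(abs(W[...,0]-.476)<.05)&(abs(W[...,1]+.375)<.05)
print(m.sum(),cv2.minAreaRect((W[m][:,:2]*1000).astype(np.float32)))
E
```

```text
time: 17.9
position: [0.4755, -0.3752, 0.0252]
ee_rot: [-180.0, 0.0, 172.0]
contact_force: [0.8, 0.0, 0.3]
width: 0.0356
finger_force: 59.9
time: 18.2
position: [0.4753, -0.3753, 0.0257]
ee_rot: [-180.0, 0.0, 172.0]
contact_force: [-0.2, 0.6, -0.0]
width: 0.0357
finger_force: 59.9
time: 18.5
position: [0.4752, -0.3752, 0.0255]
ee_rot: [-180.0, 0.0, 172.0]
contact_force: [0.3, -0.9, -0.5]
width: 0.0515
finger_force: 0.0
time: 19.0
position: [0.475, -0.375, 0.1053]
ee_rot: [-180.0, 0.0, 172.0]
contact_force: [-0.9, 0.7, -0.3]
width: 0.0856
finger_force: 0.0
[ 0.47500054 -0.37501239  0.10533121]
red 1745 15.9 [382.1, -357.4] [38.5, 41.2] 82.1
red 4908 37.8 [475.4, -374.7] [36.7, 38.1] 83.3
red 2186 30.0 [496.7, -492.4] [42.4, 163.4] 34.6
red 215 30.4 [499.4, -436.6] [7.1, 85.2] 57.3
2973 ((476.1640319824219, -375.4508972167969), (55.8400993347168, 60.571163177490234), 81.5009536743164)
```

View pics/w4.png

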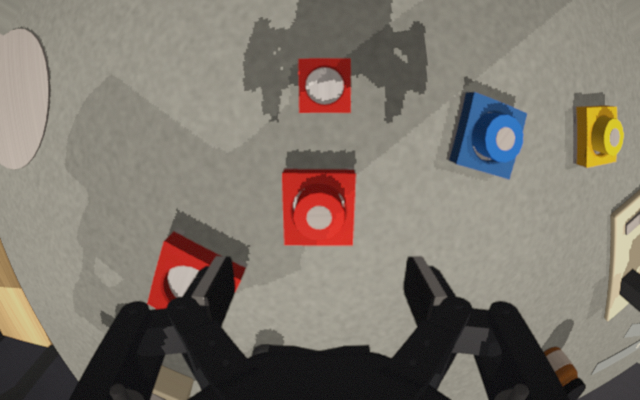

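Wrist view: all three pucks sit in their carriers, red at (319,212), blue (500,135), yellow (605,137). I'll grasp the red carrier at its y-faces.

```bash
python3 -m pendant '{"twist":[[0,0,0],[0,0,0],[0,0,0],[0,0,0],[0,0,0]],"linear":[[-0.001,0,0.04],[-0.001,0,0.08],[-0.001,0,0.098],[-0.001,0,0.103],[-0.001,0,0.103]],"fingers":[100,100,100,100,100]}'
python3 -m pendant '{"twist":[[0,0,0],[0,0,0],[0,0,0],[0,0,0],[0,0,0]],"linear":[[0,0,0],[0,0,0],[0,0,0],[0,0,0],[0,0,0]],"fingers":[80,0,0,0,0]}'
python3 - <<'E'
from h import *
s=read_state();print(s['position'],s['width'])
p,d,c=load('pics/w2.npz');W=cloud(p,d,c,True);Z=W[...,2]
a=np.radians(19.4);ex=np.array([np.cos(a),np.sin(a)]);ey=np.array([-ex[1],ex[0]])
X=W[...,:2]@ex;Y=W[...,:2]@ey
for q in ('pics/w1.npz','pics/w2.npz'):
    p,d,c=load(q);W=cloud(p,d,c,True);Z=W[...,2];X=W[...,:2]@ex;Y=W[...,:2]@ey
    res=Z-(.085+(X-.640)*np.tan(np.radians(20)))
    for n,y in((1,.037),(2,-.062),(3,-.162)):
        m=(abs(res)<.006)&(abs(Y-y)<.03)&(abs(X-.64)<.035)&(p.min(-1)>70)
        if m.sum()<50: continue
        A=np.c_[X[m]-.64,Y[m]-y,np.ones(m.sum())];co=np.linalg.lstsq(A,Z[m],rcond=None)[0]
        print(n,m.sum(),'X',np.percentile(X[m],[1,99]),'Y',np.percentile(Y[m],[1,99]),'plane',co.round(4),np.degrees(np.arctan(co[0])))
E
```

```text
time: 19.55
position: [0.4753, -0.3745, 0.0006]
ee_rot: [179.9, -0.2, 172.0]
contact_force: [0.5, 0.4, 0.9]
width: 0.0854
finger_force: 0.0
time: 20.05
position: [0.477, -0.3761, 0.0039]
ee_rot: [-179.9, 0.2, 172.0]
contact_force: [0.8, 0.2, 5.6]
width: 0.0544
finger_force: 65.0
[ 0.47702727 -0.37610716  0.00394693] 0.0544164663138435
1 447 X [0.61006934 0.67013667] Y [0.0179056  0.05483608] plane [0.3461 0.003  0.084 ] 19.090194549906975
2 1387 X [0.60725749 0.67006921] Y [-0.07854114 -0.04421852] plane [ 0.3545 -0.0084  0.0846] 19.520281004544838
3 1457 X [0.60670407 0.66938169] Y [-0.18102814 -0.14397872] plane [ 0.3541 -0.0154  0.0845] 19.49683642405767
1 925 X [0.61345854 0.65239294] Y [0.01812919 0.05492728] plane [0.3565 0.0228 0.0841] 19.619901485232635
2 1024 X [0.61439954 0.67075534] Y [-0.0814822  -0.05881717] plane [ 0.3634 -0.0013  0.0844] 19.969527246541283
3 1389 X [0.61441048 0.66942841] Y [-0.17324294 -0.14411253] plane [ 0.3601 -0.0158  0.0845] 19.80553811391299
```

Grasped, with width 54 mm. I'll lift and carry it towards bay 3.

```bash
python3 -m pendant '{"twist":[[0,0,0],[0,0,0],[0,0,0],[0,0,0],[0,0,0]],"linear":[[0,0,-0.01],[0,0,-0.05],[0,0,-0.1],[0,0,-0.15],[0,0,-0.2]],"fingers":[0,0,0,0,0]}'
python3 -m pendant '{"twist":[[0,0,0],[0,0,0]],"linear":[[0,0,0],[0,0,0]],"fingers":[0,0]}'
cat >> h.py <<'E'
a=np.radians(19.4);EX=np.array([np.cos(a),np.sin(a),0]);EY=np.array([-EX[1],EX[0],0]);EZ=np.array([0,0,1.])
t=np.radians(20);SX=np.cos(t)*EX+np.sin(t)*EZ;SZ=-np.sin(t)*EX+np.cos(t)*EZ
BY={1:.0365,2:-.0628,3:-.1625}
def bay(n,x,z):  # carrier centre in bay frame -> world
    return .640*EX+BY[n]*EY+.0848*EZ+x*SX+z*SZ
PR=[180,20,-160.6]
E
python3 - <<'E'
from h import *
s=read_state();print(s['position'],s['ee_rot'])
g=bay(3,.004,.06);print(g);tgt(g,PR,s);tgt([g[0],g[1],.2],[180,0,-160.6],s)
E
```

```text
time: 20.55
position: [0.4755, -0.3746, 0.2044]
ee_rot: [180.0, -0.0, 172.0]
contact_force: [0.6, -0.6, -1.3]
width: 0.0546
finger_force: 64.2
time: 20.75
position: [0.4762, -0.3753, 0.204]
ee_rot: [-179.9, 0.1, 172.0]
contact_force: [-0.6, -0.0, -3.3]
width: 0.0545
finger_force: 64.2
[ 0.47622879 -0.37533786  0.20398406] [-1.79904430e+02  1.34573744e-01  1.71962858e+02]
[0.64182797 0.05374161 0.14254964]
lin [-0.1038, 0.4481, 0.0609] tw [-0.0136, -0.0542, -0.0754]
lin [-0.104, 0.448, 0.0035] tw [-0.0003, 0.0003, -0.0762]
```

```bash
python3 -m pendant '{"twist":[[0,0,0],[0,0,0],[0,0,0],[0,0,0],[0,0,0]],"linear":[[-0.008,0.035,0],[-0.018,0.08,0],[-0.03,0.12,0],[-0.04,0.17,0],[-0.05,0.21,0]],"fingers":[0,0,0,0,0]}'
python3 -m pendant '{"twist":[[0,0,0],[0,0,0],[0,0,0],[0,0,0],[0,0,0]],"linear":[[-0.01,0.045,0],[-0.022,0.1,0],[-0.034,0.15,0],[-0.046,0.2,0],[-0.054,0.238,0]],"fingers":[0,0,0,0,0]}'
python3 -m pendant '{"twist":[[-0.003,-0.01,-0.015],[-0.006,-0.02,-0.03],[-0.009,-0.035,-0.048],[-0.0136,-0.0542,-0.0754],[-0.0136,-0.0542,-0.0754]],"linear":[[0,0,0],[0,0,0],[0,0,0],[0,0,0],[0,0,0]],"fingers":[0,0,0,0,0]}'
python3 -m pendant '{"twist":[[0,0,0],[0,0,0]],"linear":[[0,0,0],[0,0,0]],"fingers":[0,0]}'
python3 - <<'E'
from h import *
s=read_state();print(s['ee_rot'],s['width'])
c=camera_params('wrist');p,d=capture('wrist');W=cloud(p,d,c,True);np.savez('pics/w5.npz',p=p,d=d,**c)
cv2.imwrite('pics/w5.png',p[:,:,::-1])
R=Ro.from_euler('xyz',s['ee_rot'],degrees=True)
L=R.inv().apply((W.reshape(-1,3)-s['position'])).reshape(W.shape)
m=cmask(p,'red')&(d>0)&(abs(L)<.06).all(-1)
z=L[...,2][m];zt=np.percentile(z,5)
for nm,lo,hi in(('mount',-.045,zt+.005),('car',zt+.011,zt+.021)):
    k=m&(L[...,2]>lo)&(L[...,2]<hi);rc=cv2.minAreaRect((L[k][:,:2]*1000).astype(np.float32));print(nm,k.sum(),rc,np.median(L[...,2][k]))
tgt(bay(3,.005,.06),PR,s)
E
```

```text
time: 21.25
position: [0.5536, -0.1713, 0.1996]
ee_rot: [179.9, -0.3, 172.0]
contact_force: [0.3, -1.0, -1.2]
width: 0.0544
finger_force: 64.3
time: 21.75
position: [0.6406, 0.056, 0.1994]
ee_rot: [-180.0, -0.3, 172.0]
contact_force: [0.1, -0.3, -0.9]
width: 0.0543
finger_force: 64.3
time: 22.25
position: [0.6376, 0.0541, 0.1985]
ee_rot: [179.7, 19.6, -160.5]
contact_force: [-0.6, 0.6, -1.4]
width: 0.0546
finger_force: 64.7
time: 22.45
position: [0.6407, 0.0537, 0.2005]
ee_rot: [179.8, 19.7, -160.8]
contact_force: [0.6, 0.7, -1.7]
width: 0.0542
finger_force: 64.7
[ 179.76045018   19.71674024 -160.7622594 ] 0.05419580509554673
mount 3961 ((1.937448501586914, 2.2601966857910156), (37.56254577636719, 37.71575927734375), 29.122352600097656) -0.03403061193348506
car 6891 ((0.25501060485839844, 1.056070327758789), (57.71924591064453, 61.610599517822266), 89.73908233642578) -0.018106673077048385
lin [0.0175, -0.0006, 0.0549] tw [0.0005, -0.0008, -0.0004]
```

View pics/w5.png

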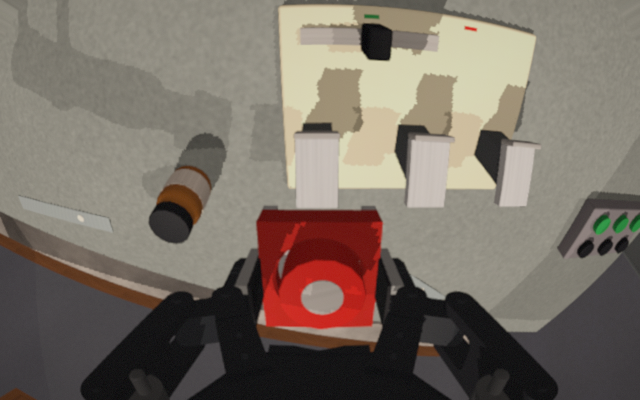

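Wrist view: the carrier is held level with the puck in it at (322,297), and bay 3 is at (317,170). I'll go down along the seat normal.

```bash
python3 -m pendant '{"twist":[[0,0,0],[0,0,0],[0.0005,-0.0008,-0.0004],[0.0005,-0.0008,-0.0004],[0.0005,-0.0008,-0.0004]],"linear":[[0.0175,-0.001,0.02],[0.0175,-0.001,0.05],[0.0175,-0.001,0.08],[0.0175,-0.001,0.095],[0.0175,-0.001,0.1]],"fingers":[0,0,0,0,0]}'
python3 -m pendant '{"twist":[[0,0,0],[0,0,0]],"linear":[[0,0,0],[0,0,0]],"fingers":[0,0]}'
python3 - <<'E'
from h import *
s=read_state()
D=s['position']-bay(3,0,0);print('bay frame',D@SX,D@EY,D@SZ,s['ee_rot'])
E
```

```text
time: 23.0
position: [0.6583, 0.0595, 0.0999]
ee_rot: [180.0, 20.0, -160.5]
contact_force: [0.4, 0.4, -0.2]
width: 0.0544
finger_force: 64.6
time: 23.2
position: [0.6595, 0.0589, 0.1035]
ee_rot: [-179.9, 20.3, -160.5]
contact_force: [-0.9, 0.4, -2.3]
width: 0.0542
finger_force: 64.6
bay frame 0.007984540888300182 -0.0009796491297328323 0.017034376903974573 [-179.8598347    20.31899632 -160.47376698]
```

```bash
python3 -m pendant '{"twist":[[0,0,0],[0,0,0],[0,0,0],[0,0,0],[0,0,0]],"linear":[[0.002,0.0007,0.005],[0.003,0.0007,0.01],[0.003,0.0007,0.014],[0.003,0.0007,0.017],[0.003,0.0007,0.017]],"fingers":[0,0,0,0,0]}'
python3 -m pendant '{"twist":[[0,0,0],[0,0,0],[0,0,0]],"linear":[[0,0,0.001],[0,0,0.002],[0,0,0.002]],"fingers":[0,0,0]}'
python3 - <<'E'
from h import *
s=read_state()
D=s['position']-bay(3,0,0);print('bay frame',D@SX,D@EY,D@SZ,s['ee_rot'],s['contact_force'],s['torque'])
E
```

```text
time: 23.7
position: [0.6611, 0.0607, 0.0848]
ee_rot: [-179.9, 20.2, -160.5]
contact_force: [-0.4, 0.4, -2.4]
width: 0.0547
finger_force: 64.7
time: 24.0
position: [0.662, 0.0608, 0.0839]
ee_rot: [-179.9, 20.2, -160.5]
contact_force: [-1.3, -0.3, 1.2]
width: 0.0542
finger_force: 65.0
bay frame 0.004041114777844609 -5.873083434866723e-05 -0.0023862160707765778 [-179.89264547   20.24368767 -160.48349069] [-1.30099254 -0.29621414  1.20944067] [-0.21900733  0.3976669  -0.01313926]
```

```bash
python3 -m pendant '{"twist":[[0,0,0],[0,0,0],[0,0,0],[0,0,0],[0,0,0]],"linear":[[0.0015,0,0],[0.003,0,0],[0.004,0,0],[0.005,0,0],[0.006,0,0]],"fingers":[0,0,0,0,0]}'
python3 -m pendant '{"twist":[[0,0,0],[0,0,0]],"linear":[[0,0,0],[0,0,0]],"fingers":[0,0]}'
python3 - <<'E'
from h import *
s=read_state()
D=s['position']-bay(3,0,0);f=s['contact_force'];print('bay frame',D@SX,D@EY,D@SZ,s['ee_rot'],f@SX,f@EY,f@SZ)
E
```

```text
time: 24.5
position: [0.6594, 0.0594, 0.0831]
ee_rot: [-179.8, 20.6, -160.6]
contact_force: [7.2, 5.1, 2.2]
width: 0.0549
finger_force: 64.8
time: 24.7
position: [0.6594, 0.0595, 0.0831]
ee_rot: [-179.8, 20.6, -160.5]
contact_force: [5.1, 4.6, 2.2]
width: 0.0546
finger_force: 64.8
bay frame 0.000990969316330734 -0.00042014535135354876 -0.002203647257718328 [-179.83938928   20.55229235 -160.53376601] 6.726445277213911 2.65508972512102 -0.09172254985533894
```

```bash
python3 -m pendant '{"twist":[[0,0,0],[0,0,0],[0,0,0],[0,0,0]],"linear":[[0.001,0,0],[0.001,0,0],[0.001,0,0],[0.001,0,0]],"fingers":[70,80,80,80]}'
python3 -m pendant '{"twist":[[0,0,0],[0,0,0],[0,0,0],[0,0,0],[0,0,0]],"linear":[[-0.001,0,-0.02],[-0.001,0,-0.05],[-0.001,0,-0.09],[-0.001,0,-0.12],[-0.001,0,-0.12]],"fingers":[80,80,80,80,80]}'
cat >> h.py <<'E'
def seat(n,col,tag):
    c=camera_params('wrist');p,d=capture('wrist');W=cloud(p,d,c,True);np.savez(f'pics/{tag}.npz',p=p,d=d,**c)
    cv2.imwrite(f'pics/{tag}.png',p[:,:,::-1])
    D=W-bay(n,0,0);B=np.stack([D@SX,D@EY,D@SZ],-1)
    m=cmask(p,col)&(d>0)&(abs(B)<.055).all(-1)
    for nm,lo,hi in(('mount(32)',.027,.037),('car(16)',.010,.021)):
        k=m&(B[...,2]>lo)&(B[...,2]<hi)
        if k.sum()<30: print(nm,k.sum());continue
        Q=B[k];A=np.c_[Q[:,:2],np.ones(len(Q))];co=np.linalg.lstsq(A,Q[:,2],rcond=None)[0]
        print(nm,k.sum(),cv2.minAreaRect((Q[:,:2]*1000).astype(np.float32)),'z',np.median(Q[:,2]),'tilt',np.degrees(co[:2]).round(1))
E
python3 - <<'E'
from h import *
s=read_state();seat(3,'red','w6')
p,d,c=load('pics/w6.npz');W=cloud(p,d,c,True)
for b in blobs(p,d,W):
   if b[0]!='red':print(*b)
tgt([.4338,-.2244,.2],[180,0,160],s);print(s['position'])
E
```

```text
time: 25.1
position: [0.655, 0.0585, 0.0805]
ee_rot: [-179.9, 20.1, -160.5]
contact_force: [-0.7, 0.0, 0.7]
width: 0.0685
finger_force: 0.0
time: 25.6
position: [0.6191, 0.0446, 0.1991]
ee_rot: [-179.7, 20.7, -160.4]
contact_force: [-0.5, -0.0, -0.5]
width: 0.0686
finger_force: 0.0
mount(32) 1301 ((-1.808115005493164, -0.046360015869140625), (37.321510314941406, 37.52629089355469), 5.90739107131958) z 0.03165375829258229 tilt [ 0.8 -0.2]
car(16) 2618 ((0.07367706298828125, 0.27996253967285156), (60.235992431640625, 55.72697067260742), 0.14009414613246918) z 0.01566319284211401 tilt [ 0.2 -0.1]
lin [0.2473, -0.192, -0.0931] tw [0.0189, 0.0554, 0.1085]
[0.61909104 0.04464145 0.19909862]
```

View pics/w6.png

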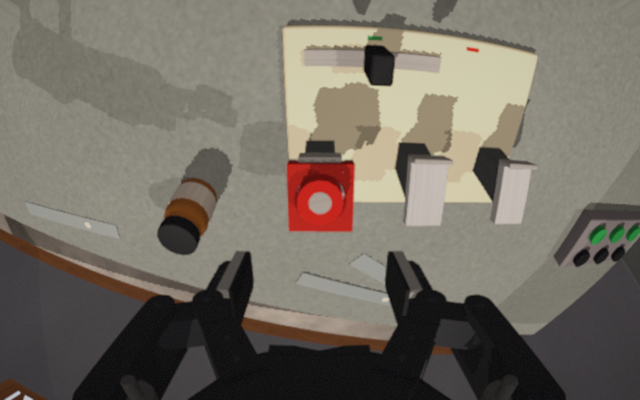

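Wrist view: the red carrier is seated in bay 3 at (320,195). Measured, it's 0.1 mm from the lip position and flat. Blue is next.

```bash
python3 -m pendant '{"twist":[[0,0,0],[0,0,0],[0,0,0],[0,0,0],[0,0,0]],"linear":[[0.03,-0.023,-0.012],[0.065,-0.05,-0.025],[0.1,-0.077,-0.037],[0.13,-0.1,-0.049],[0.16,-0.124,-0.06]],"fingers":[100,100,100,100,100]}'
python3 -m pendant '{"twist":[[0.004,0.011,0.02],[0.008,0.022,0.04],[0.012,0.034,0.06],[0.0165,0.045,0.085],[0.0189,0.0554,0.1085]],"linear":[[0.02,-0.015,-0.008],[0.04,-0.03,-0.015],[0.06,-0.045,-0.023],[0.08,-0.06,-0.03],[0.087,-0.068,-0.033]],"fingers":[100,100,100,100,100]}'
python3 -m pendant '{"twist":[[0,0,0],[0,0,0],[0,0,0]],"linear":[[0,0,0],[0,0,0],[0,0,0]],"fingers":[100,100,100]}'
cat >> h.py <<'E'
def ontable(col,x,y):
    c=camera_params('wrist');p,d=capture('wrist');W=cloud(p,d,c,True)
    m=cmask(p,col)&(d>0)&(abs(W[...,0]-x)<.045)&(abs(W[...,1]-y)<.045)
    for nm,lo,hi in(('mount',.034,.043),('car',.018,.026)):
        k=m&(W[...,2]>lo)&(W[...,2]<hi);print(nm,k.sum(),cv2.minAreaRect((W[k][:,:2]*1000).astype(np.float32)))
E
python3 - <<'E'
from h import *
s=read_state();print(s['position'],s['ee_rot']);ontable('blue',.4338,-.2244);ontable('yellow',.4398,-.0778)
tgt([.4338,-.2244,.04],[180,0,160],s)
E
```

```text
time: 26.15
position: [0.4959, -0.1291, 0.1935]
ee_rot: [180.0, 20.1, -160.5]
contact_force: [0.2, -0.6, 0.8]
width: 0.085
finger_force: 0.0
time: 26.65
position: [0.4308, -0.2243, 0.1947]
ee_rot: [180.0, 0.1, 161.5]
contact_force: [1.4, -0.4, 0.2]
width: 0.0854
finger_force: 0.0
time: 26.95
position: [0.4321, -0.2227, 0.1953]
ee_rot: [179.8, 0.3, 162.0]
contact_force: [-1.0, 0.5, -0.1]
width: 0.0854
finger_force: 0.0
[ 0.43208104 -0.22265754  0.19529941] [179.8430976    0.31319161 162.02362878]
mount 760 ((432.833984375, -224.41357421875), (36.21867370605469, 36.90324401855469), 71.90432739257812)
car 1598 ((433.7850341796875, -225.24700927734375), (54.469268798828125, 59.38848876953125), 70.3636245727539)
mount 711 ((438.52850341796875, -77.81320190429688), (37.62554931640625, 37.181217193603516), 17.771379470825195)
car 1448 ((439.7823486328125, -78.39769744873047), (60.618019104003906, 57.07555389404297), 1.90045964717865)
lin [-0.0013, -0.0016, 0.1553] tw [0.0005, 0.0009, 0.0056]
```

```bash
python3 -m pendant '{"twist":[[0.0005,0.0009,0.005],[0.0005,0.0009,0.005],[0.0005,0.0009,0.005],[0.0005,0.0009,0.005],[0.0005,0.0009,0.005]],"linear":[[-0.001,-0.002,0.05],[-0.001,-0.002,0.1],[-0.001,-0.002,0.14],[-0.001,-0.002,0.155],[-0.001,-0.002,0.155]],"fingers":[100,100,100,100,100]}'
python3 -m pendant '{"twist":[[0,0,0],[0,0,0],[0,0,0]],"linear":[[0,0,0],[0,0,0],[0,0,0]],"fingers":[100,100,100]}'
python3 - <<'E'
from h import *
s=read_state();print(s['position'],s['ee_rot']);tgt([.4338,-.2247,.003],[180,0,160.2],s)
E
```

```text
time: 27.55
position: [0.432, -0.2243, 0.039]
ee_rot: [180.0, -0.2, 160.1]
contact_force: [0.2, 0.4, 0.7]
width: 0.0856
finger_force: 0.0
time: 27.85
position: [0.435, -0.2267, 0.0427]
ee_rot: [-179.9, 0.2, 160.1]
contact_force: [0.7, 0.2, 0.7]
width: 0.0851
finger_force: 0.0
[ 0.43503318 -0.22667132  0.04267631] [-179.85802155    0.24757438  160.10771835]
lin [0.002, 0.0015, 0.0397] tw [-0.0004, 0.0007, -0.0003]
```

```bash
python3 -m pendant '{"twist":[[0,0,0],[0,0,0],[0,0,0],[0,0,0],[0,0,0]],"linear":[[0.001,0.001,0.02],[0.001,0.001,0.033],[0.001,0.001,0.039],[0.001,0.001,0.039],[0.001,0.001,0.039]],"fingers":[100,100,100,100,100]}'
python3 -m pendant '{"twist":[[0,0,0],[0,0,0],[0,0,0],[0,0,0],[0,0,0]],"linear":[[0,0,0],[0,0,0],[0,0,0],[0,0,0],[0,0,0]],"fingers":[80,0,0,0,0]}'
python3 -m pendant '{"twist":[[0,0,0],[0,0,0],[0,0,0],[0,0,0],[0,0,0]],"linear":[[0,0,-0.01],[0,0,-0.05],[0,0,-0.1],[0,0,-0.15],[0,0,-0.2]],"fingers":[0,0,0,0,0]}'
python3 -m pendant '{"twist":[[0,0,0],[0,0,0]],"linear":[[0,0,0],[0,0,0]],"fingers":[0,0]}'
python3 - <<'E'
from h import *
s=read_state();g=bay(2,.005,.06);print(g,s['position']);tgt(g,PR,s);tgt([g[0],g[1],.2],[180,0,-160.6],s)
E
```

```text
time: 28.35
position: [0.4341, -0.2253, 0.0029]
ee_rot: [-179.9, 0.1, 160.1]
contact_force: [-0.7, 0.4, 0.1]
width: 0.0856
finger_force: 0.0
time: 28.85
position: [0.4339, -0.2252, 0.0031]
ee_rot: [-179.9, 0.1, 160.1]
contact_force: [-0.6, 0.8, 6.0]
width: 0.0546
finger_force: 63.3
time: 29.35
position: [0.4327, -0.224, 0.2047]
ee_rot: [-179.9, 0.1, 160.1]
contact_force: [0.8, -1.2, -2.3]
width: 0.0542
finger_force: 64.3
time: 29.55
position: [0.4335, -0.2245, 0.2036]
ee_rot: [-179.9, 0.2, 160.1]
contact_force: [-0.6, 0.6, -2.2]
width: 0.0545
finger_force: 64.3
[0.60959785 0.14809304 0.14289166] [ 0.43353863 -0.22453212  0.20362424]
lin [-0.0385, 0.4104, 0.0599] tw [-0.0196, -0.0529, -0.1079]
lin [-0.0387, 0.4103, 0.0028] tw [-0.0006, 0.0005, -0.1092]
```

```bash
python3 -m pendant '{"twist":[[0,0,0],[0,0,0],[0,0,0],[0,0,0],[0,0,0]],"linear":[[-0.003,0.03,0],[-0.007,0.07,0],[-0.011,0.11,0],[-0.015,0.155,0],[-0.019,0.2,0]],"fingers":[0,0,0,0,0]}'
python3 -m pendant '{"twist":[[0,0,0],[0,0,0],[0,0,0],[0,0,0],[0,0,0]],"linear":[[-0.004,0.045,0],[-0.008,0.09,0],[-0.013,0.14,0],[-0.017,0.18,0],[-0.02,0.21,0]],"fingers":[0,0,0,0,0]}'
python3 -m pendant '{"twist":[[-0.003,-0.008,-0.016],[-0.006,-0.018,-0.034],[-0.01,-0.028,-0.056],[-0.015,-0.04,-0.08],[-0.0196,-0.0529,-0.1079]],"linear":[[0,0,0],[0,0,0],[0,0,0],[0,0,0],[0,0,0]],"fingers":[0,0,0,0,0]}'
python3 -m pendant '{"twist":[[0,0,0],[0,0,0],[0,0,0]],"linear":[[0,0,0],[0,0,0],[0,0,0]],"fingers":[0,0,0]}'
cat >> h.py <<'E'
def held(col):
    s=read_state();c=camera_params('wrist');p,d=capture('wrist');W=cloud(p,d,c,True)
    L=Ro.from_euler('xyz',s['ee_rot'],degrees=True).inv().apply((W.reshape(-1,3)-s['position'])).reshape(W.shape)
    m=cmask(p,col)&(d>0)&(abs(L)<.06).all(-1);zt=np.percentile(L[...,2][m],5)
    for nm,lo,hi in(('mount',-.045,zt+.005),('car',zt+.011,zt+.021)):
        k=m&(L[...,2]>lo)&(L[...,2]<hi);print(nm,k.sum(),cv2.minAreaRect((L[k][:,:2]*1000).astype(np.float32)),np.median(L[...,2][k]))
def inbay(n):
    s=read_state();D=s['position']-bay(n,0,0);f=s['contact_force'];print('bay',np.round([D@SX,D@EY,D@SZ],4),s['ee_rot'].round(2),'f',np.round([f@SX,f@EY,f@SZ],1),s['width'])
E
python3 - <<'E'
from h import *
held('blue');inbay(2);tgt(bay(2,.006,.016),PR)
E
```

```text
time: 30.05
position: [0.518, -0.0411, 0.1993]
ee_rot: [-179.9, -0.2, 160.1]
contact_force: [0.9, -1.5, -1.7]
width: 0.0543
finger_force: 64.4
time: 30.55
position: [0.6087, 0.1503, 0.1983]
ee_rot: [-179.8, -0.2, 160.2]
contact_force: [-0.5, -0.3, -1.0]
width: 0.0549
finger_force: 64.4
time: 31.05
position: [0.6071, 0.148, 0.1982]
ee_rot: [179.3, 18.0, -164.1]
contact_force: [0.1, 0.7, -2.0]
width: 0.0543
finger_force: 64.6
time: 31.35
position: [0.61, 0.1478, 0.2008]
ee_rot: [179.2, 18.1, -164.6]
contact_force: [-0.3, -0.1, -2.4]
width: 0.0549
finger_force: 64.6
mount 3870 ((1.1751728057861328, 1.6583843231201172), (37.38925552368164, 37.78956985473633), 87.9692153930664) -0.03482095680033227
car 6735 ((-0.7854957580566406, 0.9503707885742188), (56.89496612548828, 61.25645065307617), 89.60333251953125) -0.018892519094681946
bay [ 0.0255 -0.0003  0.1145] [ 179.24   18.13 -164.56] f [-0.5 -0.8 -2.5] 0.05453701410172788
lin [0.0163, 0.0001, 0.0991] tw [-0.0015, -0.0051, -0.0104]
```

```bash
python3 -m pendant '{"twist":[[-0.0015,-0.0051,-0.0104],[-0.0015,-0.0051,-0.0104],[-0.0015,-0.0051,-0.0104],[-0.0015,-0.0051,-0.0104],[-0.0015,-0.0051,-0.0104]],"linear":[[0.016,0,0.02],[0.016,0,0.05],[0.016,0,0.08],[0.016,0,0.095],[0.016,0,0.099]],"fingers":[0,0,0,0,0]}'
python3 -m pendant '{"twist":[[0,0,0],[0,0,0],[0,0,0]],"linear":[[0,0,0],[0,0,0],[0,0,0]],"fingers":[0,0,0]}'
python3 -c "
from h import *
inbay(2)
tgt(bay(2,.005,-.001),PR)"
```

```text
time: 31.9
position: [0.6241, 0.1535, 0.0999]
ee_rot: [179.9, 19.8, -160.6]
contact_force: [-0.8, -0.4, -1.1]
width: 0.0547
finger_force: 64.5
time: 32.2
position: [0.6252, 0.1533, 0.1039]
ee_rot: [-179.9, 20.2, -160.5]
contact_force: [-0.3, -0.1, -1.3]
width: 0.0546
finger_force: 64.5
bay [ 0.0071 -0.0003  0.0177] [-179.95   20.18 -160.52] f [-0.8  0.  -1.1] 0.054648862569890266
lin [0.0022, 0.0003, 0.0187] tw [-0.0001, 0.0005, 0.0002]
```

```bash
python3 -m pendant '{"twist":[[0,0,0],[0,0,0],[0,0,0],[0,0,0],[0,0,0]],"linear":[[0.002,0,0.006],[0.002,0,0.011],[0.002,0,0.015],[0.002,0,0.018],[0.002,0,0.018]],"fingers":[0,0,0,0,0]}'
python3 -m pendant '{"twist":[[0,0,0],[0,0,0],[0,0,0]],"linear":[[0,0,0.001],[0,0,0.002],[0,0,0.002]],"fingers":[0,0,0]}'
python3 -c "
from h import *
inbay(2)"
python3 -m pendant '{"twist":[[0,0,0],[0,0,0],[0,0,0],[0,0,0],[0,0,0]],"linear":[[0.0015,0,0],[0.003,0,0],[0.004,0,0],[0.005,0,0],[0.006,0,0]],"fingers":[0,0,0,0,0]}'
python3 -m pendant '{"twist":[[0,0,0],[0,0,0]],"linear":[[0,0,0],[0,0,0]],"fingers":[0,0]}'
python3 -c "
from h import *
inbay(2)"
```

```text
time: 32.7
position: [0.6283, 0.1546, 0.0842]
ee_rot: [-180.0, 20.0, -160.5]
contact_force: [-0.5, 1.3, -1.6]
width: 0.0547
finger_force: 64.6
time: 33.0
position: [0.6292, 0.1549, 0.0833]
ee_rot: [-180.0, 20.1, -160.5]
contact_force: [0.0, -0.0, -1.1]
width: 0.0545
finger_force: 64.6
bay [ 0.0041 -0.0001 -0.0031] [-179.98   20.08 -160.53] f [-0.4 -0.  -1. ] 0.05448877868481047
time: 33.5
position: [0.6255, 0.1534, 0.082]
ee_rot: [-180.0, 20.3, -160.6]
contact_force: [4.3, 3.5, -1.1]
width: 0.0544
finger_force: 64.4
time: 33.7
position: [0.6255, 0.1534, 0.082]
ee_rot: [-180.0, 20.3, -160.6]
contact_force: [4.3, 2.4, -0.8]
width: 0.0546
finger_force: 64.4
bay [-0.0001 -0.0003 -0.003 ] [-179.97   20.26 -160.57] f [ 4.3  0.9 -2.4] 0.054630283245797585
```

```bash
python3 -m pendant '{"twist":[[0,0,0],[0,0,0],[0,0,0],[0,0,0]],"linear":[[0.001,0,0.0005],[0.001,0,0.0005],[0.001,0,0.0005],[0.001,0,0.0005]],"fingers":[0,70,80,80]}'
python3 -m pendant '{"twist":[[0,0,0],[0,0,0],[0,0,0],[0,0,0],[0,0,0]],"linear":[[-0.001,0,-0.02],[-0.001,0,-0.05],[-0.001,0,-0.09],[-0.001,0,-0.12],[-0.001,0,-0.12]],"fingers":[80,80,80,80,80]}'
python3 - <<'E'
from h import *
s=read_state();seat(2,'blue','w7');seat(3,'red','w7r')
tgt([.4398,-.0781,.2],[180,0,-178],s);print(s['position'])
E
```

```text
time: 34.1
position: [0.6222, 0.1525, 0.0797]
ee_rot: [-180.0, 20.0, -160.5]
contact_force: [0.4, 0.2, 0.5]
width: 0.0681
finger_force: 0.0
time: 34.6
position: [0.5865, 0.1391, 0.1982]
ee_rot: [-179.8, 20.5, -160.5]
contact_force: [0.7, -0.3, 0.1]
width: 0.0685
finger_force: 0.0
mount(32) 1279 ((-1.7198944091796875, 0.24259185791015625), (37.28582000732422, 37.379249572753906), 1.7126100063323975) z 0.031618365068875824 tilt [0.7 0. ]
car(16) 2457 ((0.3659038543701172, 0.3810100555419922), (54.5771484375, 60.521629333496094), 89.82848358154297) z 0.01563793655233752 tilt [ 0.1 -0.1]
mount(32) 1091 ((-1.7297277450561523, 0.49299049377441406), (37.30034255981445, 36.62428283691406), 18.562793731689453) z 0.03160954698050801 tilt [ 0.6 -1.4]
car(16) 2289 ((0.10918045043945312, 0.5518455505371094), (57.231075286865234, 60.48868942260742), 89.96785736083984) z 0.015661083975082594 tilt [ 0.1 -0.4]
lin [0.1969, -0.156, -0.0751] tw [0.0082, 0.0566, 0.048]
[0.58652875 0.13913324 0.19819854]
```

Blue is seated. Yellow is next.

```bash
python3 -m pendant '{"twist":[[0,0,0],[0,0,0],[0,0,0],[0,0,0],[0,0,0]],"linear":[[0.03,-0.023,-0.012],[0.06,-0.046,-0.022],[0.09,-0.07,-0.033],[0.12,-0.093,-0.045],[0.14,-0.11,-0.053]],"fingers":[100,100,100,100,100]}'
python3 -m pendant '{"twist":[[0.002,0.012,0.01],[0.004,0.025,0.02],[0.006,0.04,0.03],[0.0082,0.0566,0.048],[0.0082,0.0566,0.048]],"linear":[[0.02,-0.015,-0.008],[0.04,-0.03,-0.015],[0.055,-0.045,-0.02],[0.057,-0.046,-0.022],[0.057,-0.046,-0.022]],"fingers":[100,100,100,100,100]}'
python3 -m pendant '{"twist":[[0,0,0],[0,0,0],[0,0,0],[0,0,0]],"linear":[[0,0,0.05],[0,0,0.1],[0,0,0.1],[0,0,0.1]],"fingers":[100,100,100,100]}'
python3 - <<'E'
from h import *
s=read_state();print(s['position'],s['ee_rot']);ontable('yellow',.4398,-.0778)
tgt([.4398,-.0782,.003],[180,0,-178],s)
E
```

```text
time: 35.2
position: [0.478, -0.0152, 0.1928]
ee_rot: [179.9, 19.8, -160.6]
contact_force: [0.6, -0.9, -0.1]
width: 0.085
finger_force: 0.0
time: 35.7
position: [0.4402, -0.0783, 0.1946]
ee_rot: [180.0, -0.6, -177.9]
contact_force: [0.3, 0.6, 0.6]
width: 0.0855
finger_force: 0.0
time: 36.1
position: [0.4365, -0.0774, 0.0957]
ee_rot: [179.9, -0.6, -177.9]
contact_force: [1.0, -1.4, 1.1]
width: 0.0859
finger_force: 0.0
[ 0.43650654 -0.07743948  0.09569253] [ 179.89984429   -0.61646953 -177.89250354]
mount 1628 ((438.1292419433594, -77.61274719238281), (37.52808380126953, 37.442867279052734), 0.24966390430927277)
car 3222 ((440.077392578125, -78.10916900634766), (60.93711471557617, 56.31172561645508), 2.195572853088379)
lin [-0.0043, -0.001, 0.0927] tw [0.0003, -0.0017, 0.0003]
```

```bash
python3 -m pendant '{"twist":[[0,-0.0012,0],[0,-0.0012,0],[0,-0.0012,0],[0,-0.0012,0],[0,-0.0012,0]],"linear":[[-0.002,-0.001,0.04],[-0.002,-0.001,0.07],[-0.002,-0.001,0.09],[-0.002,-0.001,0.093],[-0.002,-0.001,0.093]],"fingers":[100,100,100,100,100]}'
python3 -m pendant '{"twist":[[0,0,0],[0,0,0],[0,0,0],[0,0,0],[0,0,0]],"linear":[[0,0,0],[0,0,0],[0,0,0],[0,0,0],[0,0,0]],"fingers":[80,0,0,0,0]}'
python3 -m pendant '{"twist":[[0,0,0],[0,0,0],[0,0,0],[0,0,0],[0,0,0]],"linear":[[0,0,-0.01],[0,0,-0.05],[0,0,-0.1],[0,0,-0.15],[0,0,-0.2]],"fingers":[0,0,0,0,0]}'
python3 -m pendant '{"twist":[[0,0,0],[0,0,0]],"linear":[[0,0,0],[0,0,0]],"fingers":[0,0]}'
python3 - <<'E'
from h import *
s=read_state();g=bay(1,.005,.06);print(g,s['position'],s['ee_rot']);tgt(g,PR,s);tgt([g[0],g[1],.2],[180,0,-160.6],s)
E
```

```text
time: 36.65
position: [0.4405, -0.0795, 0.0047]
ee_rot: [-180.0, 0.1, -178.0]
contact_force: [-0.4, -0.8, 0.9]
width: 0.0852
finger_force: 0.0
time: 37.15
position: [0.4402, -0.0793, 0.005]
ee_rot: [-179.9, 0.1, -178.0]
contact_force: [-1.9, 0.9, 9.4]
width: 0.0548
finger_force: 62.5
time: 37.65
position: [0.4382, -0.0786, 0.206]
ee_rot: [-180.0, -0.0, -178.0]
contact_force: [2.0, 0.0, -1.8]
width: 0.0546
finger_force: 64.5
time: 37.85
position: [0.4392, -0.079, 0.2047]
ee_rot: [-179.9, 0.1, -178.0]
contact_force: [-0.3, -0.1, -2.8]
width: 0.0543
finger_force: 64.5
[0.57661425 0.24175505 0.14289166] [ 0.43916883 -0.0789554   0.20469922] [-1.79944693e+02  1.27194319e-01 -1.77964771e+02]
lin [-0.1486, 0.3157, 0.0618] tw [-0.0086, -0.0548, -0.0477]
lin [-0.1487, 0.3156, 0.0047] tw [-0.0002, 0.0003, -0.0482]
```

```bash
python3 -m pendant '{"twist":[[0,0,0],[0,0,0],[0,0,0],[0,0,0],[0,0,0]],"linear":[[-0.012,0.025,0],[-0.03,0.06,0],[-0.045,0.095,0],[-0.06,0.13,0],[-0.077,0.163,0]],"fingers":[0,0,0,0,0]}'
python3 -m pendant '{"twist":[[0,0,0],[0,0,0],[0,0,0],[0,0,0],[0,0,0]],"linear":[[-0.016,0.035,0],[-0.033,0.07,0],[-0.05,0.11,0],[-0.065,0.14,0],[-0.072,0.153,0]],"fingers":[0,0,0,0,0]}'
python3 -m pendant '{"twist":[[-0.001,-0.01,-0.009],[-0.003,-0.022,-0.019],[-0.005,-0.034,-0.03],[-0.0086,-0.0548,-0.0477],[-0.0086,-0.0548,-0.0477]],"linear":[[0,0,0],[0,0,0],[0,0,0],[0,0,0],[0,0,0]],"fingers":[0,0,0,0,0]}'
python3 -m pendant '{"twist":[[0,0,0],[0,0,0],[0,0,0]],"linear":[[0,0,0],[0,0,0],[0,0,0]],"fingers":[0,0,0]}'
python3 - <<'E'
from h import *
held('yellow');inbay(1);tgt(bay(1,.006,.016),PR)
E
```

```text
time: 38.35
position: [0.5083, 0.0882, 0.2006]
ee_rot: [180.0, -0.4, -178.0]
contact_force: [0.2, -0.1, -1.8]
width: 0.0546
finger_force: 64.6
time: 38.85
position: [0.5761, 0.2447, 0.1999]
ee_rot: [180.0, -0.3, -177.8]
contact_force: [0.7, -0.8, -2.4]
width: 0.0543
finger_force: 64.6
time: 39.35
position: [0.5707, 0.2398, 0.199]
ee_rot: [179.9, 19.3, -160.6]
contact_force: [0.2, 0.2, -1.5]
width: 0.0544
finger_force: 64.6
time: 39.65
position: [0.5783, 0.2424, 0.2035]
ee_rot: [179.9, 19.9, -160.7]
contact_force: [0.5, 0.4, -1.8]
width: 0.0545
finger_force: 64.6
mount 3895 ((1.467759132385254, 1.9224872589111328), (38.2142333984375, 37.706016540527344), 5.072218894958496) -0.0329138917822753
car 6711 ((-0.2141094207763672, 0.866180419921875), (61.116676330566406, 55.96834182739258), 0.12584097683429718) -0.016975536743056716
bay [2.730e-02 1.000e-04 1.163e-01] [ 179.88   19.87 -160.69] f [-0.7  0.7 -1.8] 0.05452801275140776
lin [0.021, -0.0003, 0.1003] tw [0.0002, -0.0004, -0.0002]
```

```bash
python3 -m pendant '{"twist":[[0,0,0],[0,0,0],[0,0,0],[0,0,0],[0,0,0]],"linear":[[0.02,0,0.02],[0.02,0,0.05],[0.02,0,0.08],[0.02,0,0.095],[0.02,0,0.099]],"fingers":[0,0,0,0,0]}'
python3 -m pendant '{"twist":[[0,0,0],[0,0,0],[0,0,0]],"linear":[[0,0,0],[0,0,0],[0,0,0]],"fingers":[0,0,0]}'
python3 -c "
from h import *
inbay(1)
tgt(bay(1,.005,0),PR)"
```

```text
time: 40.2
position: [0.5906, 0.2473, 0.1007]
ee_rot: [179.9, 19.6, -160.7]
contact_force: [-0.6, 0.2, -1.1]
width: 0.0543
finger_force: 64.6
time: 40.5
position: [0.5913, 0.2475, 0.1046]
ee_rot: [179.9, 20.0, -160.6]
contact_force: [-0.8, 1.4, -1.5]
width: 0.0547
finger_force: 64.6
bay [0.0067 0.0005 0.0186] [ 179.89   19.98 -160.65] f [-0.8  1.6 -1.3] 0.05473469627309631
lin [0.0017, -0.0005, 0.0186] tw [0.0003, -0.0001, -0.0001]
```

```bash
python3 -m pendant '{"twist":[[0,0,0],[0,0,0],[0,0,0],[0,0,0],[0,0,0]],"linear":[[0.002,-0.0005,0.006],[0.002,-0.0005,0.011],[0.002,-0.0005,0.015],[0.002,-0.0005,0.018],[0.002,-0.0005,0.018]],"fingers":[0,0,0,0,0]}'
python3 -m pendant '{"twist":[[0,0,0],[0,0,0],[0,0,0]],"linear":[[0,0,0.0005],[0,0,0.001],[0,0,0.001]],"fingers":[0,0,0]}'
python3 -c "
from h import *
inbay(1)"
python3 -m pendant '{"twist":[[0,0,0],[0,0,0],[0,0,0],[0,0,0],[0,0,0]],"linear":[[0.0015,0,0],[0.003,0,0],[0.004,0,0],[0.005,0,0],[0.006,0,0]],"fingers":[0,0,0,0,0]}'
python3 -m pendant '{"twist":[[0,0,0],[0,0,0]],"linear":[[0,0,0],[0,0,0]],"fingers":[0,0]}'
python3 -c "
from h import *
inbay(1)"
```

```text
time: 41.0
position: [0.5948, 0.2482, 0.0851]
ee_rot: [179.9, 19.8, -160.7]
contact_force: [0.9, -0.2, -1.6]
width: 0.0544
finger_force: 64.6
time: 41.3
position: [0.5951, 0.2483, 0.0849]
ee_rot: [179.9, 19.9, -160.6]
contact_force: [-0.7, -0.4, 0.3]
width: 0.0543
finger_force: 64.8
bay [ 0.0036  0.     -0.0012] [ 179.89   19.86 -160.65] f [-0.7 -0.1  0.6] 0.054297999062269155
time: 41.8
position: [0.5924, 0.2473, 0.0841]
ee_rot: [179.9, 20.2, -160.7]
contact_force: [5.4, 3.4, -1.7]
width: 0.054
finger_force: 64.4
time: 42.0
position: [0.5924, 0.2473, 0.0841]
ee_rot: [179.9, 20.2, -160.7]
contact_force: [4.9, 2.8, -1.2]
width: 0.0545
finger_force: 64.4
bay [ 0.0006 -0.     -0.001 ] [ 179.88   20.19 -160.68] f [ 4.8  1.  -3.1] 0.05450055233309852
```

```bash
python3 -m pendant '{"twist":[[0,0,0],[0,0,0],[0,0,0],[0,0,0]],"linear":[[0.001,0,0.0005],[0.001,0,0.0005],[0.001,0,0.0005],[0.001,0,0.0005]],"fingers":[0,70,80,80]}'
python3 -m pendant '{"twist":[[0,0,0],[0,0,0],[0,0,0],[0,0,0],[0,0,0]],"linear":[[-0.001,0,-0.02],[-0.001,0,-0.05],[-0.001,0,-0.09],[-0.001,0,-0.13],[-0.001,0,-0.13]],"fingers":[80,80,80,80,80]}'
python3 - <<'E'
from h import *
s=read_state();seat(1,'yellow','w8');seat(2,'blue','w8b')
p,d,c=load('pics/w8.npz');W=cloud(p,d,c,True);Z=W[...,2];X=W@EX;Y=W@EY
m=(Z>.05)&(Z<.068)&(X>.5)&(X<.57)&(Y>-.2)&(Y<.06)
rc=cv2.minAreaRect((W[m][:,:2]*1000).astype(np.float32));print('grip',m.sum(),rc)
tgt([.5427,.0703,.15],[180,0,-160.6],s);print(s['position'])
E
```

```text
time: 42.4
position: [0.5881, 0.2459, 0.0813]
ee_rot: [179.9, 19.7, -160.6]
contact_force: [-0.2, -0.4, 0.2]
width: 0.068
finger_force: 0.0
time: 42.9
position: [0.55, 0.2321, 0.2107]
ee_rot: [179.9, 20.4, -160.6]
contact_force: [0.7, 0.1, 0.5]
width: 0.0684
finger_force: 0.0
mount(32) 1188 ((-1.4378280639648438, 0.8084468841552734), (36.65555191040039, 37.92138671875), 89.22734832763672) z 0.03159601250822386 tilt [0.7 0. ]
car(16) 2424 ((0.42987060546875, 0.7480220794677734), (55.93153762817383, 59.618709564208984), 89.85746002197266) z 0.015618118131458799 tilt [ 0.1 -0. ]
mount(32) 998 ((-1.587824821472168, 1.5562858581542969), (37.074951171875, 37.59052658081055), 85.29203033447266) z 0.03165163314954647 tilt [ 0.7 -0.7]
car(16) 2062 ((-0.056568145751953125, 1.2166748046875), (56.071353912353516, 60.00728225708008), 89.32437896728516) z 0.015660156117721737 tilt [-0.  -0.5]
grip 638 ((541.6611328125, 72.38563537597656), (27.98253631591797, 20.90643310546875), 17.360015869140625)
lin [0.0779, -0.1503, 0.0355] tw [0.0002, 0.0568, -0.0]
[0.54998063 0.23209628 0.2106609 ]
```

View pics/w8.png

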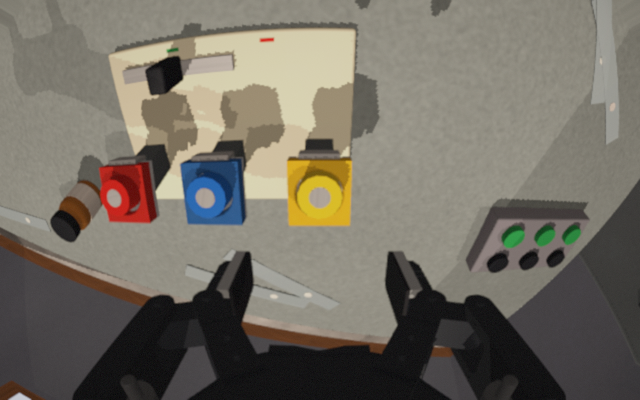

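All three are seated and flat: red (128,193), blue (212,193), yellow (320,195). Now I'll lock the bar.

```bash
python3 -m pendant '{"twist":[[0,0.01,0],[0,0.022,0],[0,0.036,0],[0,0.05,0],[0,0.0568,0]],"linear":[[0.014,-0.035,-0.003],[0.028,-0.07,-0.006],[0.042,-0.105,-0.008],[0.06,-0.145,-0.011],[0.061,-0.15,-0.0115]],"fingers":[60,60,60,60,60]}'
python3 -m pendant '{"twist":[[0,0,0],[0,0,0],[0,0,0]],"linear":[[0,0,0],[0,0,0],[0,0,0]],"fingers":[60,60,60]}'
python3 -c "
from h import *
s=read_state();print(s['position'],s['ee_rot']);tgt([.5425,.0710,.033],[180,0,-160.6],s)"
```

```text
time: 43.5
position: [0.54, 0.0655, 0.1917]
ee_rot: [179.9, -1.0, -160.8]
contact_force: [1.0, 0.6, -0.3]
width: 0.0514
finger_force: 0.0
time: 43.8
position: [0.5393, 0.0706, 0.1934]
ee_rot: [179.8, -0.7, -160.6]
contact_force: [0.2, 0.0, 0.4]
width: 0.0515
finger_force: 0.0
[0.53931053 0.07061661 0.19339126] [ 179.82973084   -0.67072141 -160.55382073]
lin [-0.005, -0.0012, 0.1603] tw [0.0005, -0.0019, 0.0001]
```

```bash
python3 -m pendant '{"twist":[[0.0005,-0.0012,0],[0.0005,-0.0012,0],[0.0005,-0.0012,0],[0.0005,-0.0012,0],[0.0005,-0.0012,0]],"linear":[[-0.003,-0.001,0.05],[-0.003,-0.001,0.1],[-0.003,-0.001,0.14],[-0.003,-0.001,0.162],[-0.003,-0.001,0.162]],"fingers":[60,60,60,60,60]}'
python3 -m pendant '{"twist":[[0,0,0],[0,0,0],[0,0,0],[0,0,0],[0,0,0]],"linear":[[0,0,0],[0,0,0],[0,0,0],[0,0,0],[0,0,0]],"fingers":[60,0,0,0,0]}'
python3 -m pendant '{"twist":[[0,0,0],[0,0,0],[0,0,0],[0,0,0],[0,0,0]],"linear":[[0,0.02,0],[0,0.04,0],[0,0.06,0],[0,0.08,0],[0,0.094,0]],"fingers":[0,0,0,0,0]}'
python3 -m pendant '{"twist":[[0,0,0],[0,0,0],[0,0,0],[0,0,0],[0,0,0]],"linear":[[0,0.002,0],[0,0.004,0],[0,0.006,0],[0,0.007,0],[0,0.007,0]],"fingers":[0,0,0,0,0]}'
```

```text
time: 44.3
position: [0.538, 0.0705, 0.0293]
ee_rot: [179.9, -0.6, -160.5]
contact_force: [-1.2, 0.7, 1.2]
width: 0.0515
finger_force: 0.0
time: 44.8
position: [0.5429, 0.0706, 0.0343]
ee_rot: [-180.0, 0.0, -160.7]
contact_force: [-1.7, 3.2, 5.7]
width: 0.0191
finger_force: 59.0
time: 45.3
position: [0.5118, 0.1589, 0.0343]
ee_rot: [-179.8, 0.1, -160.6]
contact_force: [0.6, -2.0, 5.4]
width: 0.0186
finger_force: 59.1
time: 45.8
position: [0.5097, 0.1649, 0.0343]
ee_rot: [-179.9, 0.1, -160.6]
contact_force: [-0.7, -0.9, 5.1]
width: 0.019
finger_force: 59.2
```

```bash
python3 -m pendant '{"twist":[[0,0,0],[0,0,0],[0,0,0],[0,0,0]],"linear":[[0,0.002,0],[0,0.003,0],[0,0.004,0],[0,0.004,0]],"fingers":[0,0,0,0]}'
```

```text
time: 46.2
position: [0.5096, 0.1652, 0.0343]
ee_rot: [-179.5, 0.0, -160.5]
contact_force: [2.8, -11.2, 3.7]
width: 0.0193
finger_force: 59.3
```

At the left stop, with force 11 N. Release, retreat and check.

```bash
python3 -m pendant '{"twist":[[0,0,0],[0,0,0],[0,0,0],[0,0,0]],"linear":[[0,-0.004,0],[0,-0.004,0],[0,-0.004,0],[0,-0.004,0]],"fingers":[0,60,60,60]}'
python3 -m pendant '{"twist":[[0,0,0],[0,0,0],[0,0,0],[0,0,0],[0,0,0]],"linear":[[0,0,-0.03],[0,0,-0.07],[0,0,-0.12],[0,0,-0.17],[0,0,-0.2]],"fingers":[60,60,60,60,60]}'
python3 -m pendant '{"twist":[[0,0,0],[0,0,0],[0,0,0],[0,0,0],[0,0,0]],"linear":[[0,0,0],[0,0,0],[0,0,0],[0,0,0],[0,0,0]],"fingers":[60,60,60,60,60]}'
python3 - <<'E'
from h import *
for n,c in((1,'yellow'),(2,'blue'),(3,'red')): seat(n,c,f'w9{n}')
p,d,c=load('pics/w91.npz');W=cloud(p,d,c,True);Z=W[...,2];X=W@EX;Y=W@EY
m=(Z>.05)&(Z<.068)&(X>.5)&(X<.57)&(Y>-.2)&(Y<.06)
rc=cv2.minAreaRect((W[m][:,:2]*1000).astype(np.float32));print('grip',m.sum(),rc)
E
```

```text
time: 46.6
position: [0.5083, 0.1651, 0.0324]
ee_rot: [-179.9, -0.1, -160.6]
contact_force: [-0.7, -0.2, -0.3]
width: 0.0516
finger_force: 0.0
time: 47.1
position: [0.5099, 0.1659, 0.2363]
ee_rot: [-179.9, 0.2, -160.6]
contact_force: [0.1, 0.5, 0.6]
width: 0.0516
finger_force: 0.0
time: 47.6
position: [0.5081, 0.1652, 0.2307]
ee_rot: [-180.0, -0.3, -160.6]
contact_force: [-0.1, 0.4, -0.5]
width: 0.0514
finger_force: 0.0
mount(32) 431 ((-0.2501659393310547, -7.592193603515625), (37.210060119628906, 20.43756866455078), 8.624105453491211) z 0.03167526677133667 tilt [1.1 0. ]
car(16) 1009 ((0.5654373168945312, -1.2681045532226562), (53.049034118652344, 60.0225944519043), 88.08686828613281) z 0.015619106248393135 tilt [-0.2 -0. ]
mount(32) 411 ((-0.3562145233154297, 9.663589477539062), (20.08271598815918, 36.65182113647461), 81.25324249267578) z 0.03162377845032517 tilt [ 0.8 -0.1]
car(16) 927 ((0.04520988464355469, 2.1133041381835938), (59.17550277709961, 52.39545822143555), 1.0115697383880615) z 0.01565864132064368 tilt [-0.1 -0.3]
mount(32) 569 ((-4.561639785766602, -0.008790969848632812), (32.00840759277344, 38.02438735961914), 10.284235954284668) z 0.03167121384529259 tilt [ 0.1 -1.1]
car(16) 1009 ((-1.9889965057373047, 0.6753349304199219), (57.18512725830078, 56.746009826660156), 89.96880340576172) z 0.01570240269879504 tilt [-0.4 -0.6]
grip 534 ((509.278564453125, 164.9761962890625), (28.174741744995117, 20.21965980529785), 18.983108520507812)
```

View pics/w91.png

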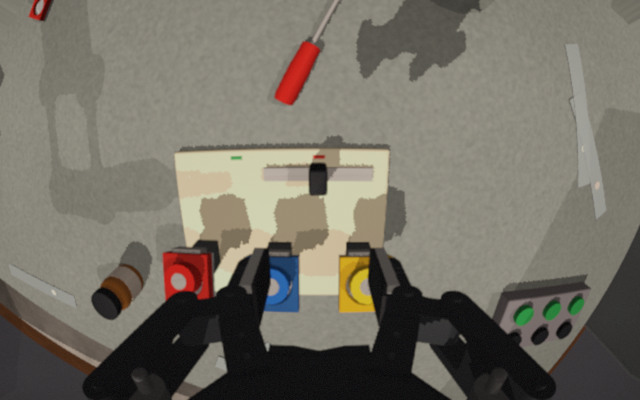

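The grip is at the red mark (318,175), 100 mm from the unlocked end, and all three loaded carriers are seated.

```bash
python3 -c "
from bench import *
print(job_done())"
```

```text
the job is handed in; nothing more can be done
None
```

The job is handed in: all three mounts were joined to their carriers on the table, the loaded carriers lie flat against the stop lips in the bays (yellow in bay 1, blue in bay 2, red in bay 3), and the locking bar is at its red, locked end.

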